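Clamp a flat bar in the bench thickness gauge with its ratchet

TASK

Measure the long flat steel bar in the bench thickness gauge: lay it flat along the gauge's bed, under the spindle, with its end butted gently against the stop, and let go. Then turn the ratchet knob at the very top clockwise (seen from above) until it slips on the clamped bar, letting it slip a tenth of a turn or so but never a sixth of a turn. Turn only the knob, not the thimble below it, do not force anything, leave the other things where they lie, and end with the bar clamped and the gripper clear.

Things in the scene. Friction and masses are not known exactly. Their poses are not given: they have to be found in the camera images.
- bar_mid (a point): Centre (half-way up) of the loose plain steel flat bar, 150 x 20 x 10 mm (x long, y wide, z up), 0.19 to 0.28 kg, lying flat on the bench; its two ends are alike. Grip it across its 20 mm width, at its middle or up to 15 mm nearer the end that will be away from the stop: so the gripper's body clears the gauge's column and arm.
- stop: Dark steel stop, fixed across the end of the bed. Origin: middle of the flat face that the bar's end butts against, level with the bed's top. x points along the bed out of the bar's end into the stop (the bar is slid along +x), z up. Face 28 mm wide, 15 mm above the bed. Bar butted: its centre at x -75, y 0, z +5 mm from here. Push 5 to 10 N, never above 25 N.
- bed: Flat steel bed, 28 mm wide, top 45 mm above the bench, from 95 mm before to 12 mm beyond its origin, which is the point of its top straight below the spindle; axes as the stop's. The upright 8 mm spindle's end starts 14 to 19 mm above the bed (4 to 9 mm above a bar's top) and sinks 18 mm a turn of the thimble. Bar on bed: never over 60 N.
- gauge: The gauge, fixed to the bench. Origin under the spindle at bench level; axes as the stop's. Grey base x -100 to +50, y -35 to +75 mm, 28 mm high. Column x -16 to +20, y +45 to +75 mm, 125 mm high, carries an arm 36 mm wide (y -19 to +75) over the spindle, underside at 101 mm, with a 20 mm sleeve below it down to 86 mm. Above the arm: thimble, then ratchet knob.
- knob_grip (a point): On the axis of the ratchet knob, 24 mm above its foot: the topmost fluted dark steel cylinder, 22 mm wide, 160 to 200 mm above the bench. It turns, but stays at this height. Grip from above at any yaw, 25 N, fingertips clear of the thimble. x: bright line on top. Needs 0.09 N m; with the spindle on the bar this rises in about 20 degrees to 0.135 N m, where it slips.
- thimble_ring (a point): Centre of the top face of the thimble, the bright graduated drum under the knob, 35 mm wide, 131 to 160 mm above the bench. The knob turns it through the slipping ratchet. x: dark line on top, in line with the knob's bright line at the start; how far the knob's line has run ahead of it clockwise is the slip. When it slips the spindle presses about 16 N and stays so when let go.
- key: Bystander, to be left alone: short square steel key stock, 70 x 16 x 16 mm. Origin: middle of its underside.
- angle: Bystander, to be left alone: piece of steel angle, 120 mm long, 30 x 30 mm section, lying on one leg. Origin: middle of its underside.
- screwdriver: Bystander, to be left alone: screwdriver lying on the bench, about 200 mm long. Origin: middle of its underside.
- tape: Bystander, to be left alone: round-backed grey tape measure, about 68 across, 34 mm tall. Origin: middle of its underside.
- file: Bystander, to be left alone: flat file with a wooden handle, about 275 mm long. Origin: middle of its underside.
- jar: Bystander, to be left alone: glass jar with a steel cap, 64 across, 75 mm tall. Origin: middle of its underside.
Things that resemble listed ones, but are neither listed nor needed, are in the scene too. What is shaped like the gauge but red is not meant. Leave any green look-alike of the part that bears bar_mid alone.

How it is judged:
By the outcome, as a careful person would: the job done as asked, in the order asked, and still so for the second after the job is handed in, with the robot touching nothing.
It also fails if it takes over 72 s, if anything falls off the work surface, if the arm or the gripper's body presses on something with over 40 N, if the wrist force passes 120 N, or if a joint passes its speed limit or range.

ROBOT

A 6-joint arm with a two-finger parallel gripper is mounted at the origin on the work surface. World frame = base frame: x ahead of the robot, y to its left, z up, the work surface at z = 0. Lengths are in m, angles in rad, forces in N, time in s.
With the tool pointing down it reaches from about 0.35 to 0.925 m from the base axis. Payload 6.4 kg.
Tool frame: the origin (TCP) lies on the mounting face of the last link; the fingertips stand 173 mm ahead of it and the grasp point (between the pads) lies 155 mm ahead of it; z points along the fingers, y is the direction in which the jaws open and shut (so a half turn about z gives the same grasp; the last joint's range is limited). The gripper opens to 85 mm and grips with 20 to 120 N. Pads are 22 mm wide; open, the fingers measure 114 mm over their backs; the gripper's body (76 mm by 85 mm) begins 54 mm behind the grasp point. The pads swing forward as they close: fully open they stand 13 mm farther back than shut.
Start: joints at [-1.286, 0.245, 1.558, -0, 1.339, -0.174], TCP at [0.288, -0.583, 0.405] pointing down, gripper open.
Joint ranges: [-3.13, 3.13], [-1.02, 2.26], [0.13, 2.54], [-0.95, 4.09], [0.21, 2.88], [-2.74, 2.74]. Speed limits (rad/s): [2.57, 2.57, 3.14, 3.14, 3.14, 3.14].

INTERFACE

Orientations are given as a rotation vector (axis times angle).
In Python, from rig import robot gives the robot as it stands. The module is installed in compiled form; this text tells all that it offers.
- The arm moves only by the tool servo_tool, never from a script. Its argument "series" is a list of rows, each a list of 3 entries, a list of its own where there are three numbers: the shift along the tool's x, y, z in mm, then the turn, a rotation vector about the tool's x, y, z in rad, then the closure, from 0 (fully open) to 1 (shut). In form: [[[dx, dy, dz], [rx, ry, rz], hand], ...]. A call has exactly 10 rows; each row is the pose to reach, as a shift and turn from the pose measured when the call began, along the tool's axes at that moment; what a row does not reach only later rows make up. A row lasts 1/8 s, in which the tool goes at most 62.5 mm and 10.7 degrees, less where a joint would pass 70% of its speed; a pose out of reach is approached as far as the arm can. A call with a gripper value outside its range is refused whole. The fingers move at their own pace and stop on an object; "grip_force" is the grip in N (left out, the last holds). Time passes only in rows, so rows that repeat a pose let the fingers close, or fill a call up. It gives the time, the measured TCP pose, the force and the opening at its end, in the units of the state.
- robot.state(): the state, without advancing time (a new reading comes with each control period).
- robot.capture(name): name is "scene" or "top" or "wrist"; returns a dict with "frame" (400x640x3 uint8, blue, green, red), "fov_y" (degrees; the focal length in pixels is half the picture's height over the tangent of half this angle, whatever the lens; pixels are square), "cx", "cy" (the principal point, pixels), "R" (3x3) and "t" (3): a world point X has camera coordinates R X + t. Camera axes: x right, y down, z forward; pixel columns grow to the right and rows downward; lengths in m; the calibration is good to about 2 mm. A picture is of the moment at which its call begins. There is no depth.
- robot.sign_off(): hands the job in, once; it reports no verdict.
Trained networks look in a picture, given as the dict that the camera call returned (one of the last four; its "shot" number tells which), for a name from the list of things; names that differ only in an ending like _2 or _b are one class to them, and where a whole thing is asked for, a point or a joint stands for the part that bears it (a point fixed in the world has none). Each returns a list of dicts, best first, with "conf" (0 to 1); they miss things now and then, are a little off and sometimes report something else, mostly with a low value. They report only what shows in the picture. A call takes as long as a camera call. They do not tell look-alikes from the thing itself.
- robot.recognise(name, picture): "extent" ([left, top, right, bottom] as shares, 0 to 1, of the picture: columns of its width, rows of its height, round what is visible of it).
The state is a dict: "t": time; "qpos": joint angles; "dq": joint speeds; "joint_efforts": joint torques, N m; "position": TCP position; "eef_rot": TCP orientation; "contact_force": force on the tool from outside, world axes, zero at the start; "ft_torque": the same for the moment, N m; "width": finger opening in m.
Only numpy, scipy, OpenCV 4.12 (cv2) and the standard library are available. Lean on these libraries where they do the work, as an engineer would, in place of code of your own. Each camera call takes 0.05 s, during which the arm holds its last target.

## Working session

There is one attempt and no reset: what is moved stays moved. The work goes in short steps, Python scripts to look and compute and a tool call to move; the robot and the scene stay as the last step left them, time stands still between calls to the robot, and variables do not carry over. Pictures are saved under pics/ and viewed, and the job is handed in when it is done.

Besides the shell and the picture viewer there is one more tool, called after "Call:" as name([rows], argument=value, ...), one row to a line, values as JSON. servo_tool: Moves the arm, as the interface text tells. Its arguments: {"type":"object","properties":{"series":{"type":"array"},"grip_force":{"type":"number"}},"required":["series"]}

```bash
mkdir -p pics; cat > h.py <<'E'
import numpy as np, cv2, pickle
from scipy.spatial.transform import Rotation as Ro
from rig import robot
def cap(n,f):
    p=robot.capture(n); cv2.imwrite('pics/'+f+'.png',p['frame']); pickle.dump(p,open('pics/'+f+'.pkl','wb')); return p
def ray(p,u,v):
    f=p['frame'].shape[0]/2/np.tan(np.radians(p['fov_y'])/2)
    d=np.array([(u-p['cx'])/f,(v-p['cy'])/f,1.]); R=np.array(p['R']);t=np.array(p['t'])
    return -R.T@t, R.T@d
def onz(p,u,v,z):
    c,d=ray(p,u,v); return c+d*(z-c[2])/d[2]
def proj(p,X):
    f=p['frame'].shape[0]/2/np.tan(np.radians(p['fov_y'])/2)
    c=np.array(p['R'])@np.array(X)+np.array(p['t']); return np.array([p['cx']+f*c[0]/c[2],p['cy']+f*c[1]/c[2]])
E
python3 - <<'E'
from h import *
for n in ['scene','top','wrist']:
    p=cap(n,n+'0'); print(n,p['fov_y'],p['cx'],p['cy'],np.round(-np.array(p['R']).T@p['t'],3),np.round(p['R'],2).tolist())
    for k in ['bar_mid','stop','bed','gauge','knob_grip','thimble_ring']:
        for r in robot.recognise(k,p)[:3]: print(k,round(r['conf'],2),np.round(np.array(r['extent'])*[640,400,640,400]))
print(robot.state())
E
```

```text
scene 49.82697529764947 320.4293951841598 205.70418854451458 [1.47  0.588 0.967] [[-0.59, 0.81, 0.02], [0.49, 0.38, -0.79], [-0.64, -0.46, -0.62]]
bar_mid 0.77 [315. 190. 348. 209.]
bar_mid 0.73 [280. 184. 305. 202.]
stop 0.49 [421. 231. 434. 245.]
bed 0.5 [430. 231. 441. 241.]
bed 0.49 [346. 232. 378. 253.]
gauge 0.82 [334. 202. 390. 275.]
gauge 0.59 [412. 198. 466. 265.]
knob_grip 0.58 [351. 204. 358. 221.]
knob_grip 0.57 [432. 192. 444. 210.]
thimble_ring 0.65 [348. 203. 362. 231.]
thimble_ring 0.47 [430. 196. 441. 221.]
top 44.958582712719135 319.97035669863277 207.4802575513813 [ 0.357 -0.004  1.367] [[-0.02, -1.0, 0.01], [-0.98, 0.02, -0.2], [0.2, -0.01, -0.98]]
bar_mid 0.9 [407. 237. 408. 292.]
bar_mid 0.6 [331. 268. 383. 284.]
bed 0.92 [260. 205. 283. 239.]
bed 0.81 [198. 276. 218. 312.]
gauge 0.85 [180. 261. 230. 323.]
gauge 0.6 [267. 192. 281. 207.]
knob_grip 0.41 [195. 272. 206. 287.]
wrist 70.8373456942205 317.24269944627724 201.6725174104694 [ 0.348 -0.553  0.374] [[0.44, -0.9, -0.0], [-0.86, -0.43, 0.27], [-0.24, -0.12, -0.96]]
{'t': 1.05, 'qpos': array([-1.28612177e+00,  2.45070181e-01,  1.55776646e+00,  2.83218594e-05,
        1.33876600e+00, -1.74125840e-01]), 'dq': array([ 0.00015679,  0.00042302, -0.00172366,  0.00088157,  0.00217393,
       -0.0005996 ]), 'joint_efforts': array([-4.49338932e-04, -4.29527092e+01, -3.26427412e+01, -1.48700556e-04,
        6.09492545e-04, -2.72854635e-06]), 'position': array([ 0.28786318, -0.5827958 ,  0.4047274 ]), 'eef_rot': array([-3.05928337e+00, -7.14365093e-01, -4.23631925e-05]), 'contact_force': array([ 0.39232359, -0.09617843, -0.37469076]), 'ft_torque': array([-0.00906844,  0.00747811,  0.02146227]), 'width': 0.08544636650431738}
```

View pictures.

View pics/scene0.png

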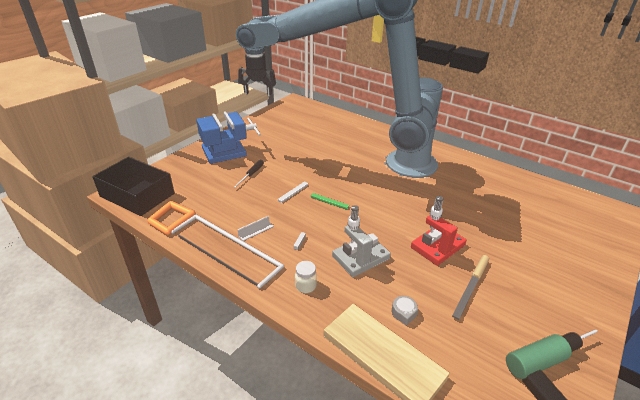

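View pics/top0.png

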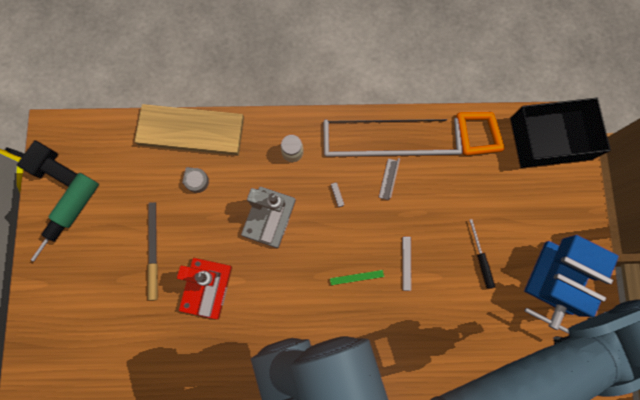

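```bash
python3 - <<'E'
import cv2
a=cv2.imread('pics/top0.png')
cv2.imwrite('pics/top0a.png',cv2.resize(a[180:340,160:310],None,fx=5,fy=3.7*5/3.7,interpolation=cv2.INTER_CUBIC)[:, :][:800])
cv2.imwrite('pics/top0b.png',cv2.resize(a[210:320,310:430],None,fx=5,fy=5,interpolation=cv2.INTER_CUBIC))
a=cv2.imread('pics/scene0.png')
cv2.imwrite('pics/scene0a.png',cv2.resize(a[170:290,320:480],None,fx=5,fy=5,interpolation=cv2.INTER_CUBIC))
E
```

```text
(no output)
```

View pics/top0a.png

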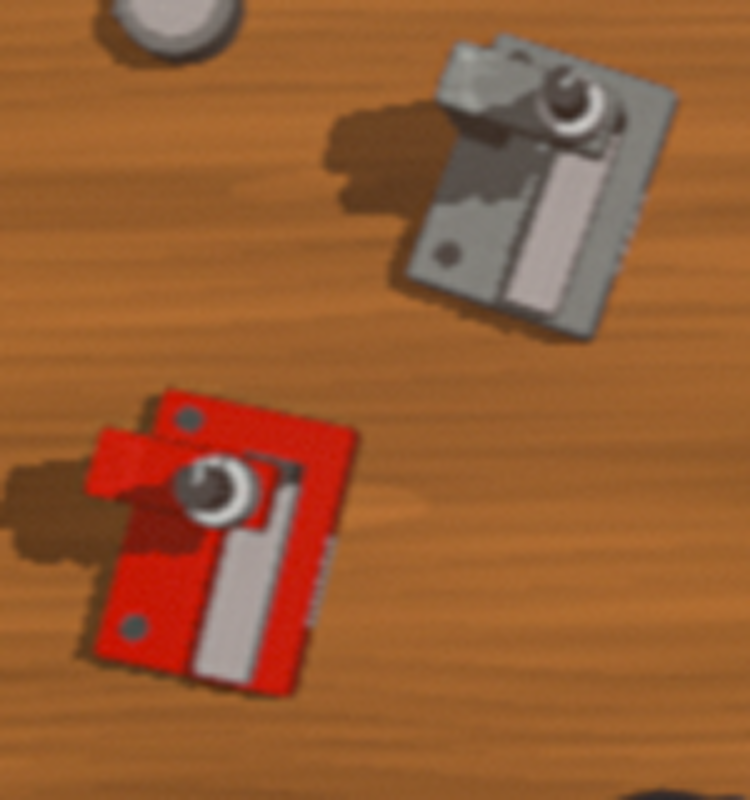

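View pics/scene0a.png

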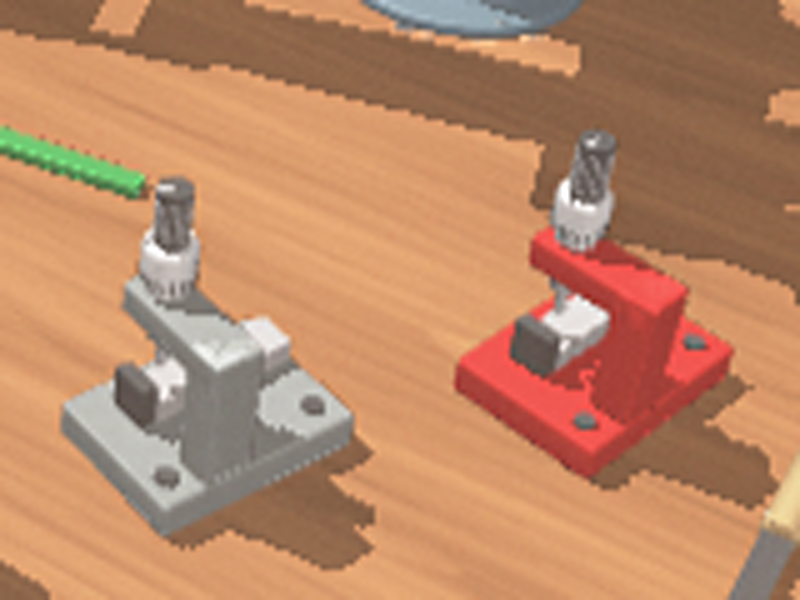

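View pics/top0b.png

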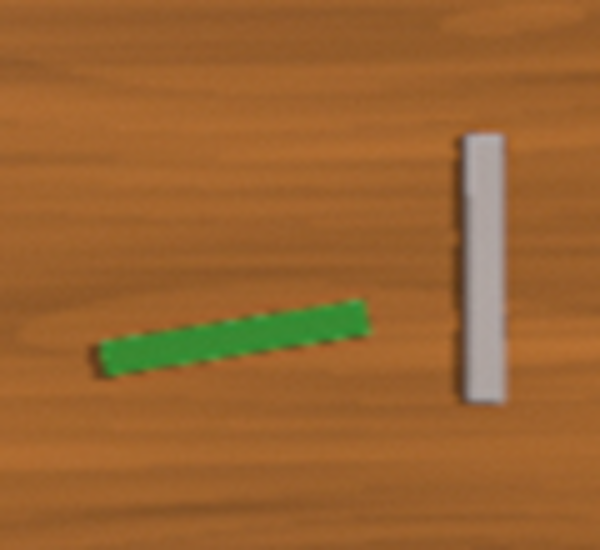

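```bash
python3 - <<'E'
from h import *
p=pickle.load(open('pics/top0.pkl','rb'))
a=lambda x,y:(160+x/5,180+y/5)
b=lambda x,y:(310+x/5,210+y/5)
for c in [(465,134),(502,134),(504,401),(466,401)]: print('bar',onz(p,*b(*c),.010))
for c in [(505,300),(553,317)]: print('bedend',onz(p,*a(*c),.045))
for c in [(677,97),(592,330),(408,272)]: print('base',onz(p,*a(*c),.028))
print('knobtop',onz(p,*a(568,90),.2), 'thim',onz(p,*a(574,103),.16))
E
```

```text
bar [ 0.54181829 -0.25184749  0.01      ]
bar [ 0.54144759 -0.27283429  0.01      ]
bar [ 0.39236212 -0.26565017  0.01      ]
bar [ 0.39274965 -0.2445616   0.01      ]
bedend [0.53509589 0.14602763 0.045     ]
bedend [0.5252249  0.11962424 0.045     ]
base [0.65153643 0.05116856 0.028     ]
base [0.51973582 0.0995388  0.028     ]
base [0.5540838  0.20216361 0.028     ]
knobtop [0.61818143 0.09786383 0.2       ] thim [0.62027655 0.09830219 0.16      ]
```

```bash
cat >> h.py <<'E'
def yawR(yx):  # tool down, tool x axis at world yaw yx (deg)
    c,s=np.cos(np.radians(yx)),np.sin(np.radians(yx))
    return np.array([[c,s,0],[s,-c,0],[0,0,-1.]])
def plan(pos,yx,st=None):
    st=st or robot.state(); R=Ro.from_rotvec(st['eef_rot']).as_matrix()
    d=R.T@(np.array(pos)-st['position'])*1000
    r=Ro.from_matrix(R.T@yawR(yx)).as_rotvec()
    return np.round(d,1),np.round(r,4)
def show():
    st=robot.state(); R=Ro.from_rotvec(st['eef_rot']).as_matrix()
    print('t',round(st['t'],2),'pos',np.round(st['position'],4),'yawx',round(np.degrees(np.arctan2(R[1,0],R[0,0])),2),'tilt',np.round(R[:,2],4),'q',np.round(st['qpos'],3),'F',np.round(st['contact_force'],2),'T',np.round(st['ft_torque'],3),'w',round(st['width'],4))
E
python3 - <<'E'
from h import *
show()
st=robot.state();R=Ro.from_rotvec(st['eef_rot']).as_matrix();print(R.round(3))
p=pickle.load(open('pics/wrist0.pkl','rb'))
c=-np.array(p['R']).T@p['t']; print('cam in tool',R.T@(c-st['position']), (np.array(p['R'])@R).round(3))
for y in (-2.8,177.2): print(plan([0.44,-0.259,0.33],y))
E
```

```text
t 1.05 pos [ 0.2879 -0.5828  0.4047] yawx 26.29 tilt [ 0.  0. -1.] q [-1.286  0.245  1.558  0.     1.339 -0.174] F [ 0.39 -0.1  -0.37] T [-0.009  0.007  0.021] w 0.0854
[[ 0.897  0.443  0.   ]
 [ 0.443 -0.897  0.   ]
 [ 0.    -0.    -1.   ]]
cam in tool [6.66155145e-02 9.94996210e-05 3.10625310e-02] [[ 0.001  1.     0.   ]
 [-0.963  0.001 -0.268]
 [-0.268 -0.     0.963]]
(array([ 279.8, -222.9,   74.7]), array([-0.    , -0.    ,  0.5077]))
(array([ 279.8, -222.9,   74.7]), array([ 0.    , -0.    , -2.6339]))
```

View pics/wrist0.png

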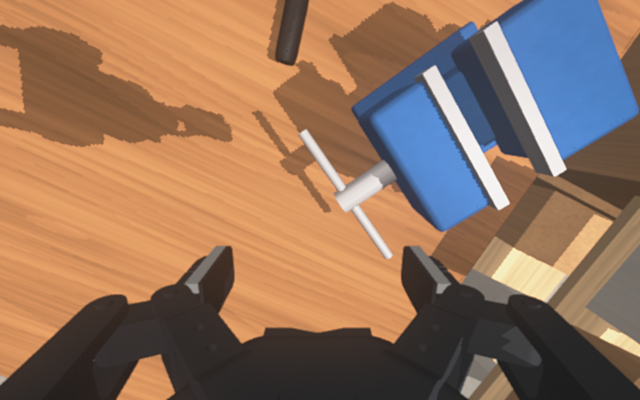

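Call:
servo_tool([
  [[60,-50,0],[0,0,-0.18],0],
  [[110,-90,0],[0,0,-0.36],0],
  [[160,-130,0],[0,0,-0.54],0],
  [[210,-170,10],[0,0,-0.72],0],
  [[250,-200,25],[0,0,-0.9],0],
  [[280,-220,40],[0,0,-1.08],0],
  [[292,-235,50],[0,0,-1.26],0],
  [[304,-235,50],[0,0,-1.44],0],
  [[304,-235,50],[0,0,-1.62],0],
  [[304,-235,50],[0,0,-1.8],0],
])

```text
t: 2.3
position: [0.4565, -0.2372, 0.3548]
eef_rot: [1.333, 2.845, -0.0]
contact_force: [0.1, 0.7, 0.7]
width: 0.0851
```

```bash
python3 - <<'E'
from h import *
show()
cap('wrist','w1');show()
print(plan([0.539,0.1285,0.36],159.7))
E
```

```text
t 2.3 pos [ 0.4565 -0.2372  0.3548] yawx 129.79 tilt [ 2.e-04 -1.e-04 -1.e+00] q [-0.7   -0.022  1.944 -0.     1.22  -1.394] F [0.14 0.74 0.66] T [-0.021  0.011  0.036] w 0.0851
t 2.35 pos [ 0.4565 -0.2373  0.3548] yawx 129.98 tilt [ 1.e-04 -2.e-04 -1.e+00] q [-0.7   -0.023  1.944 -0.     1.22  -1.398] F [-0.91  0.94  0.71] T [ 0.026 -0.008  0.004] w 0.0852
(array([227.3, 298.3,  -5.2]), array([-1.000e-04,  2.000e-04, -5.187e-01]))
```

View pics/w1.png

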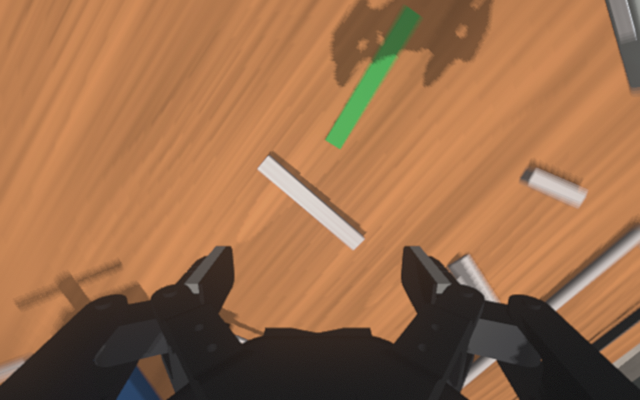

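Call:
servo_tool([
  [[35,45,-5],[0,0,-0.1],0],
  [[75,90,-5],[0,0,-0.2],0],
  [[115,135,-5],[0,0,-0.3],0],
  [[150,180,-5],[0,0,-0.4],0],
  [[185,225,-5],[0,0,-0.5],0],
  [[215,265,-5],[0,0,-0.519],0],
  [[227,298,-5],[0,0,-0.519],0],
  [[227,298,-5],[0,0,-0.519],0],
  [[227,298,-5],[0,0,-0.519],0],
  [[227,298,-5],[0,0,-0.519],0],
])

```text
t: 3.6
position: [0.5387, 0.1272, 0.3597]
eef_rot: [-0.556, -3.092, 0.0]
contact_force: [0.2, -0.2, -0.5]
width: 0.0856
```

```bash
python3 - <<'E'
from h import *
show()
cap('wrist','w2')
a=cv2.imread('pics/w1.png')
cv2.imwrite('pics/w1a.png',cv2.resize(a[140:260,240:380],None,fx=5,fy=5,interpolation=cv2.INTER_CUBIC))
E
```

```text
t 3.6 pos [0.5387 0.1272 0.3597] yawx 159.6 tilt [-1.e-04 -3.e-04 -1.e+00] q [ 0.027  0.066  1.844 -0.     1.231 -1.188] F [ 0.25 -0.19 -0.52] T [-0.079  0.     0.003] w 0.0856
```

View pics/w2.png

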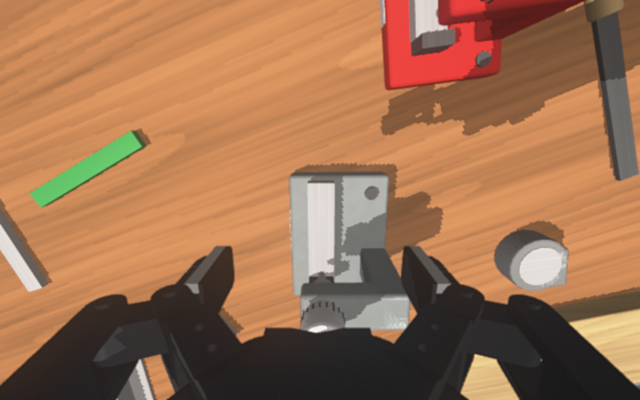

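View pics/w1a.png

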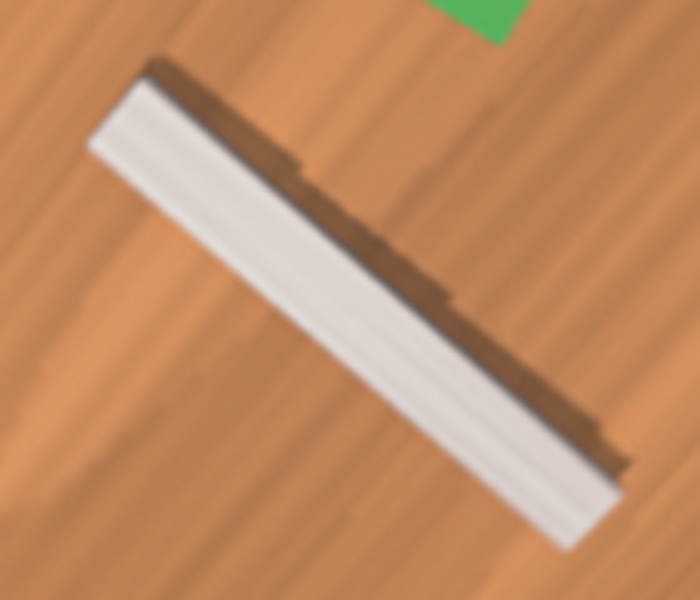

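```bash
python3 - <<'E'
from h import *
p=pickle.load(open('pics/w1.pkl','rb'))
b=lambda x,y:(240+(x+.5)/5-.5,140+(y+.5)/5-.5)
# bar corners; upper-right long edge shows dark side, top edge slightly inside
C=[onz(p,*b(*c),.010) for c in [(88,145),(143,78),(622,493),(568,551)]]
for c in C: print(c.round(4))
C=np.array(C);print('ctr',C.mean(0),'len',np.linalg.norm((C[2]+C[3]-C[0]-C[1])/2),'wid',np.linalg.norm((C[1]-C[0]+C[2]-C[3])/2))
d=(C[2]+C[3]-C[0]-C[1]);print(np.degrees(np.arctan2(d[1],d[0])))
a=cv2.imread('pics/w2.png')
cv2.imwrite('pics/w2a.png',cv2.resize(a[160:340,270:420],None,fx=4,fy=4,interpolation=cv2.INTER_CUBIC)[:600])
E
```

```text
[ 0.3915 -0.2663  0.01  ]
[ 0.392  -0.2466  0.01  ]
[ 0.5402 -0.2518  0.01  ]
[ 0.5404 -0.2714  0.01  ]
ctr [ 0.46604067 -0.25902985  0.01      ] len 0.14861401304088045 wid 0.019719542751493135
-1.9898769653072306
```

View pics/w2a.png

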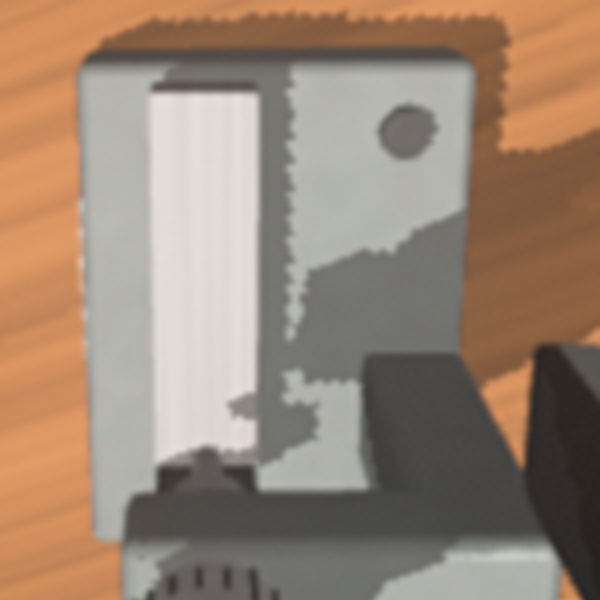

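```bash
python3 - <<'E'
from h import *
p=pickle.load(open('pics/w2.pkl','rb'))
b=lambda x,y:(270+(x+.5)/4-.5,160+(y+.5)/4-.5)
C=np.array([onz(p,*b(*c),.045) for c in [(150,91),(259,91),(256,465),(156,465)]]);print(C.round(4))
m0=(C[0]+C[1])/2;m1=(C[2]+C[3])/2;d=m1-m0;print('len',np.linalg.norm(d),'yaw',np.degrees(np.arctan2(d[1],d[0])),'w',np.linalg.norm(C[1]-C[0]),np.linalg.norm(C[2]-C[3]))
e=C[1]-C[0];print('end yaw',np.degrees(np.arctan2(e[1],e[0])));
for i,j in((0,3),(1,2)):
  e=C[j]-C[i];print('edge',np.degrees(np.arctan2(e[1],e[0])))
print(m0,m1)
B=np.array([onz(p,*b(*c),.028) for c in [(78,66),(95,538),(475,66)]]);print(B.round(4))
e=B[1]-B[0];print('base edge',np.degrees(np.arctan2(e[1],e[0])));e=B[2]-B[0];print(np.degrees(np.arctan2(e[1],e[0])),np.linalg.norm(e))
u=d/np.linalg.norm(d);print('spindle from m0',m0+.095*u)
E
```

```text
[[0.525  0.1201 0.045 ]
 [0.5348 0.1464 0.045 ]
 [0.6359 0.1098 0.045 ]
 [0.6261 0.0833 0.045 ]]
len 0.10759580236181172 yaw -19.938956240576204 w 0.027993597107999327 0.02824501761134192
end yaw 69.64603905820032
edge -20.005899945128075
edge -19.872012497146663
[0.52988621 0.13322752 0.045     ] [0.63103234 0.09653533 0.045     ]
[[0.5149 0.1025 0.028 ]
 [0.6521 0.0529 0.028 ]
 [0.5522 0.2032 0.028 ]]
base edge -19.852626279420672
69.64580822220019 0.1074149226349116
spindle from m0 [0.61919158 0.10083073 0.045     ]
```

```bash
python3 - <<'E'
from h import *
print(plan([0.456,-0.2588,0.25],177.9)); print(plan([0.456,-0.2588,0.176],177.9))
E
```

```text
(array([ -56.9, -390.6,  109.8]), array([-2.000e-04,  1.000e-04, -3.193e-01]))
(array([ -56.9, -390.6,  183.8]), array([-2.000e-04,  1.000e-04, -3.193e-01]))
```

Call:
servo_tool([
  [[0,-50,0],[0,0,-0.05],0],
  [[0,-110,0],[0,0,-0.1],0],
  [[-10,-170,0],[0,0,-0.16],0],
  [[-20,-230,10],[0,0,-0.22],0],
  [[-30,-290,30],[0,0,-0.28],0],
  [[-45,-345,60],[0,0,-0.3193],0],
  [[-57,-391,90],[0,0,-0.3193],0],
  [[-57,-391,110],[0,0,-0.3193],0],
  [[-57,-391,110],[0,0,-0.3193],0],
  [[-57,-391,110],[0,0,-0.3193],0],
])

```text
t: 4.9
position: [0.456, -0.2592, 0.2508]
eef_rot: [0.058, 3.14, -0.002]
contact_force: [0.2, 0.6, 0.4]
width: 0.0854
```

```bash
python3 - <<'E'
from h import *
show()
cap('wrist','w3')
print(plan([0.456,-0.2588,0.176],177.9))
E
```

```text
t 4.9 pos [ 0.456  -0.2592  0.2508] yawx 177.9 tilt [ 0.001  -0.0012 -1.    ] q [-0.733  0.154  1.974 -0.     1.013 -2.267] F [0.19 0.61 0.41] T [-0.033 -0.043 -0.04 ] w 0.0854
(array([ 0.4,  0.5, 75.1]), array([-0.0017,  0.0017,  0.0005]))
```

View pics/w3.png

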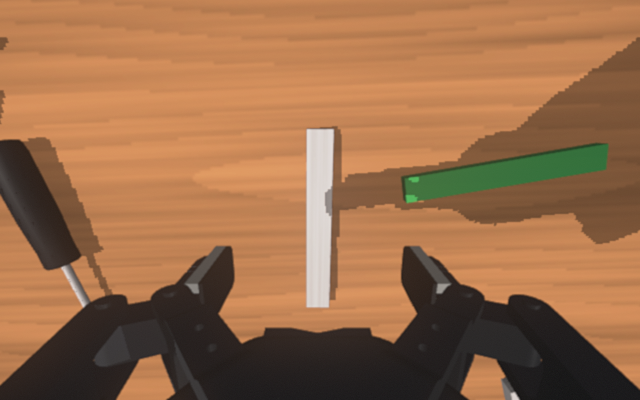

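```bash
python3 - <<'E'
from h import *
p=pickle.load(open('pics/w3.pkl','rb'))
C=np.array([onz(p,*c,.010) for c in [(306.5,128.5),(333,128.5),(329,307),(307,307)]]);print(C.round(4))
d=(C[2]+C[3]-C[0]-C[1]);print(C.mean(0),np.linalg.norm(d)/2,np.degrees(np.arctan2(d[1],d[0])))
E
```

```text
[[ 0.3906 -0.2655  0.01  ]
 [ 0.3913 -0.2464  0.01  ]
 [ 0.5405 -0.253   0.01  ]
 [ 0.5398 -0.272   0.01  ]]
[ 0.46553532 -0.25921298  0.01      ] 0.14937140009122898 -2.503765250179991
```

Call:
servo_tool([
  [[0.4,0.5,20],[-0.002,0.002,0.004],0],
  [[0.4,0.5,40],[-0.002,0.002,0.004],0],
  [[0.4,0.5,55],[-0.002,0.002,0.004],0],
  [[0.4,0.5,65],[-0.002,0.002,0.004],0],
  [[0.4,0.5,71],[-0.002,0.002,0.004],0.3],
  [[0.4,0.5,74],[-0.002,0.002,0.004],0.4],
  [[0.4,0.5,75],[-0.002,0.002,0.004],0.5],
  [[0.4,0.5,75],[-0.002,0.002,0.004],0.5],
  [[0.4,0.5,75],[-0.002,0.002,0.004],0.5],
  [[0.4,0.5,75],[-0.002,0.002,0.004],0.5],
], grip_force=30)

```text
t: 6.2
position: [0.4561, -0.2588, 0.1764]
eef_rot: [0.063, 3.141, 0.0]
contact_force: [-0.1, 0.8, 0.7]
width: 0.0428
```

```bash
python3 - <<'E'
from h import *
show()
cap('wrist','w4')
E
```

```text
t 6.2 pos [ 0.4561 -0.2588  0.1764] yawx 177.7 tilt [ 1.e-04  1.e-04 -1.e+00] q [-0.733  0.293  1.981  0.     0.868 -2.263] F [-0.06  0.81  0.69] T [-0.007  0.018  0.009] w 0.0428
```

View pics/w4.png

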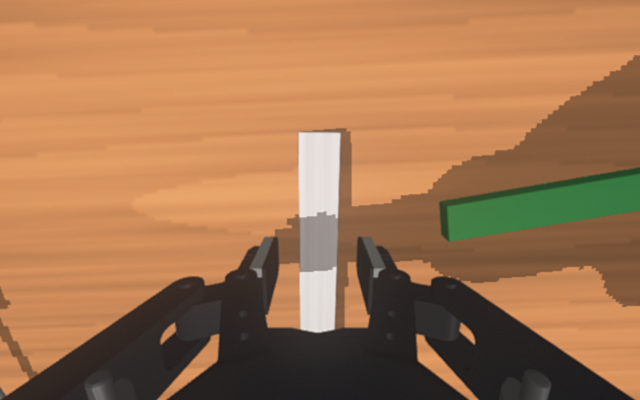

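Call:
servo_tool([
  [[0,0,0],[0,0,0],0.7],
  [[0,0,0],[0,0,0],1],
  [[0,0,0],[0,0,0],1],
  [[0,0,0],[0,0,0],1],
  [[0,0,0],[0,0,0],1],
  [[0,0,0],[0,0,0],1],
  [[0,0,0],[0,0,0],1],
  [[0,0,-2],[0,0,0],1],
  [[0,0,-5],[0,0,0],1],
  [[0,0,-10],[0,0,0],1],
], grip_force=30)

```text
t: 7.5
position: [0.4557, -0.2585, 0.1859]
eef_rot: [-0.063, -3.14, -0.002]
contact_force: [0.9, -0.2, -1.7]
width: 0.0185
```

```bash
python3 - <<'E'
from h import *
show()
cap('wrist','w5')
E
```

```text
t 7.5 pos [ 0.4557 -0.2585  0.1859] yawx 177.7 tilt [-0.001  0.001 -1.   ] q [-0.733  0.273  1.983  0.     0.887 -2.263] F [ 0.86 -0.19 -1.69] T [ 0.007 -0.003 -0.02 ] w 0.0185
```

View pics/w5.png

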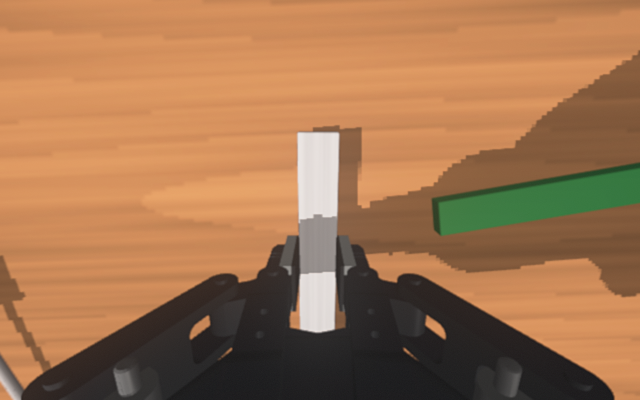

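```bash
python3 - <<'E'
from h import *
u=np.array([.940,-.341,0]);s0=np.array([.6310,.0965,0])
for s,z in ((-150,.30),(-120,.235)): print(plan(s0+u*s/1000+[0,0,z],160.05))
E
```

```text
(array([ -17.6,  407.5, -113.2]), array([-1.000e-04,  3.000e-04,  3.081e-01]))
(array([-46.2, 398.4, -48.2]), array([-1.000e-04,  3.000e-04,  3.081e-01]))
```

Call:
servo_tool([
  [[0,0,-50],[0,0,0],1],
  [[0,20,-100],[0,0,0.03],1],
  [[0,60,-113],[0,0,0.06],1],
  [[-3,115,-113],[0,0,0.12],1],
  [[-6,170,-113],[0,0,0.18],1],
  [[-10,225,-113],[0,0,0.24],1],
  [[-13,280,-113],[0,0,0.308],1],
  [[-16,335,-113],[0,0,0.308],1],
  [[-17.6,380,-113],[0,0,0.308],1],
  [[-17.6,407.5,-113],[0,0,0.308],1],
])

```text
t: 8.8
position: [0.4897, 0.1497, 0.2999]
eef_rot: [0.541, 3.094, 0.0]
contact_force: [0.6, -0.5, -2.3]
width: 0.0194
```

```bash
python3 - <<'E'
from h import *
show()
cap('wrist','w6')
u=np.array([.940,-.341,0]);s0=np.array([.6310,.0965,0])
for s,z in ((-125,.235),(-120,.228)): print(plan(s0+u*s/1000+[0,0,z],160.05))
E
```

```text
t 8.8 pos [0.4897 0.1497 0.2999] yawx 160.17 tilt [ 5.e-04 -0.e+00 -1.e+00] q [ 0.075  0.046  1.985 -0.     1.11  -1.15 ] F [ 0.63 -0.46 -2.33] T [-0.024  0.013 -0.018] w 0.0194
(array([-26.7,  -3.5,  64.9]), array([ 0.0019, -0.0001,  0.0031]))
(array([-31.7,  -3.5,  71.9]), array([ 0.0019, -0.0001,  0.0031]))
```

View pics/w6.png

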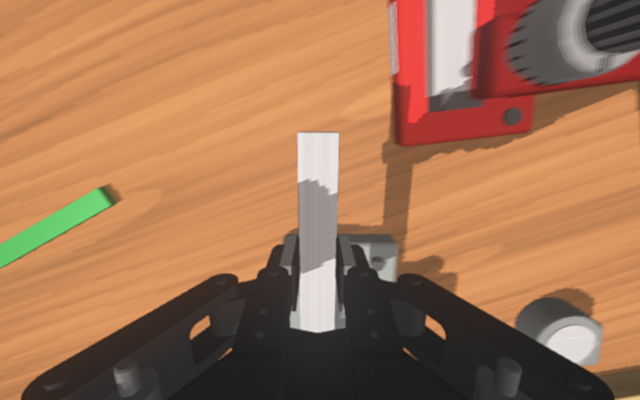

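Call:
servo_tool([
  [[-15,-1,0],[0.002,0,0.003],1],
  [[-20,-3.5,5],[0.002,0,0.003],1],
  [[-20,-3.5,20],[0.002,0,0.003],1],
  [[-20,-3.5,35],[0.002,0,0.003],1],
  [[-22,-3.5,50],[0.002,0,0.003],1],
  [[-27,-3.5,60],[0.002,0,0.003],1],
  [[-32,-3.5,68],[0.002,0,0.003],1],
  [[-32,-3.5,72],[0.002,0,0.003],1],
  [[-32,-3.5,72],[0.002,0,0.003],1],
  [[-32,-3.5,72],[0.002,0,0.003],1],
])

```text
t: 10.1
position: [0.5187, 0.1374, 0.2283]
eef_rot: [0.544, 3.094, 0.0]
contact_force: [-0.2, 0.4, -3.5]
width: 0.0189
```

```bash
python3 - <<'E'
from h import *
show()
cap('wrist','w7');p=cap('scene','s7');a=p['frame']
cv2.imwrite('pics/s7a.png',cv2.resize(a[190:290,310:430],None,fx=6,fy=6,interpolation=cv2.INTER_CUBIC))
u=np.array([.940,-.341,0]);s0=np.array([.6310,.0965,0])
for s,z in ((-120,.2225),(-92,.222)): print(plan(s0+u*s/1000+[0,0,z],160.05))
E
```

```text
t 10.1 pos [0.5187 0.1374 0.2283] yawx 160.06 tilt [ 6.e-04  0.e+00 -1.e+00] q [ 0.048  0.219  1.948 -0.     0.974 -1.175] F [-0.17  0.38 -3.46] T [-0.051  0.067  0.004] w 0.0189
(array([ 0.4, -0.1,  5.9]), array([0.0003, 0.0007, 0.0002]))
(array([-27.6,  -0.1,   6.4]), array([0.0003, 0.0007, 0.0002]))
```

View pics/w7.png

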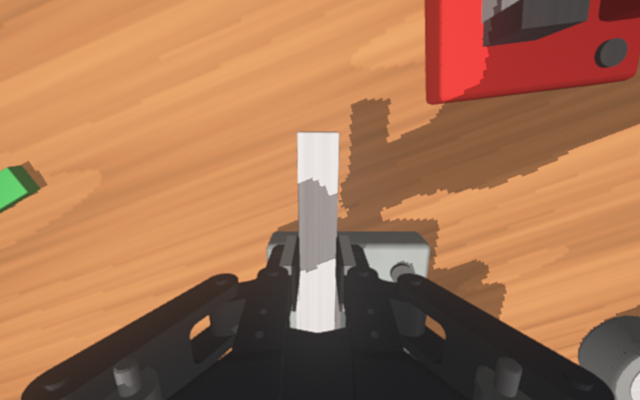

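View pics/s7a.png

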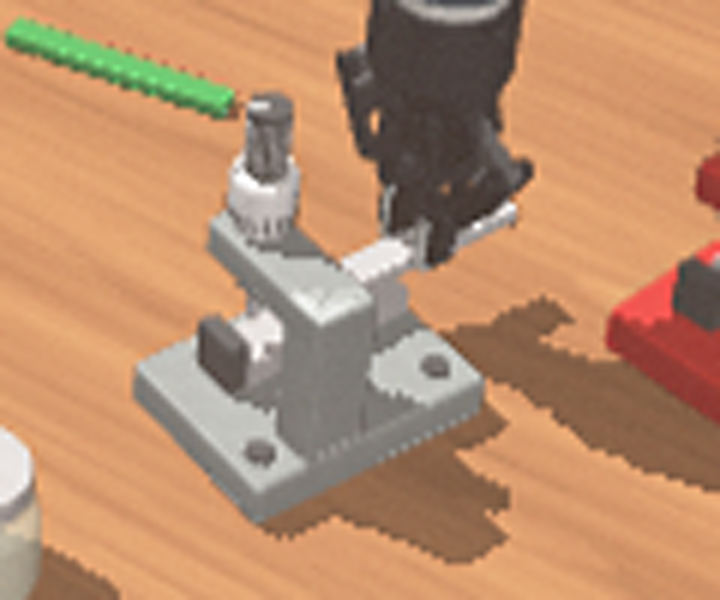

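Call:
servo_tool([
  [[0,0,2],[0,0,0],1],
  [[0,0,4],[0,0,0],1],
  [[0,0,5.5],[0,0,0],1],
  [[-3,0,5.5],[0,0,0],1],
  [[-7,0,5.5],[0,0,0],1],
  [[-11,0,5.5],[0,0,0],1],
  [[-15,0,5.5],[0,0,0],1],
  [[-19,0,5.5],[0,0,0],1],
  [[-22,0,5.5],[0,0,0],1],
  [[-25,0,5.5],[0,0,0],1],
])

```text
t: 11.45
position: [0.5423, 0.1288, 0.2228]
eef_rot: [0.544, 3.093, 0.0]
contact_force: [0.7, 0.7, -2.2]
width: 0.0193
```

```bash
python3 - <<'E'
from h import *
show()
p=cap('scene','s8');a=p['frame'];show()
cv2.imwrite('pics/s8a.png',cv2.resize(a[190:290,310:430],None,fx=6,fy=6,interpolation=cv2.INTER_CUBIC))
p=cap('top','t8');a=p['frame']
cv2.imwrite('pics/t8a.png',cv2.resize(a[180:280,220:340],None,fx=6,fy=6,interpolation=cv2.INTER_CUBIC))
u=np.array([.940,-.341,0]);s0=np.array([.6310,.0965,0])
for s,z in ((-86,.2225),(-86,.2214)): print(plan(s0+u*s/1000+[0,0,z],160.05))
E
```

```text
t 11.45 pos [0.5423 0.1288 0.2228] yawx 160.06 tilt [ 7.e-04 -0.e+00 -1.e+00] q [ 0.03   0.271  1.896 -0.     0.974 -1.193] F [ 0.66  0.66 -2.17] T [ 0.037  0.044 -0.012] w 0.0193
t 11.5 pos [0.5426 0.1287 0.223 ] yawx 160.05 tilt [ 0.0012 -0.     -1.    ] q [ 0.03   0.271  1.895 -0.     0.973 -1.193] F [-0.01 -0.42 -2.2 ] T [-0.015  0.066  0.007] w 0.0193
(array([-8.3, -0.1,  0.5]), array([0.0004, 0.001 , 0.0001]))
(array([-8.3, -0.1,  1.6]), array([0.0004, 0.001 , 0.0001]))
```

View pics/s8a.png

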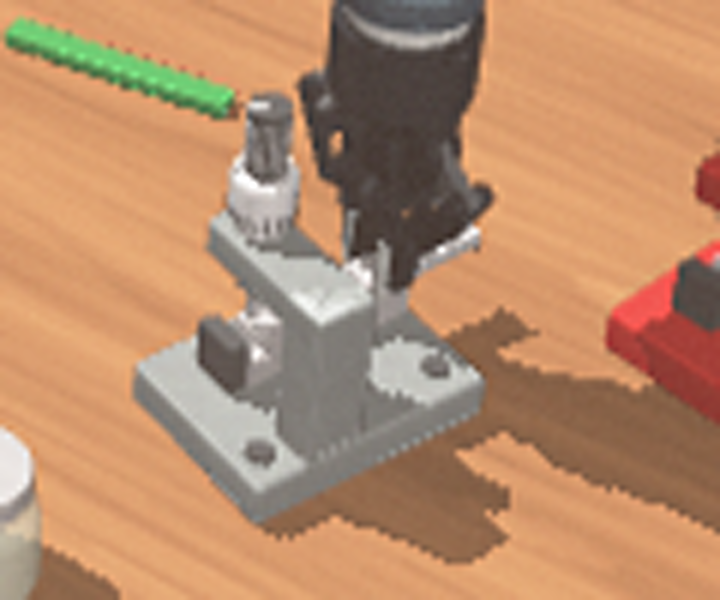

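View pics/t8a.png

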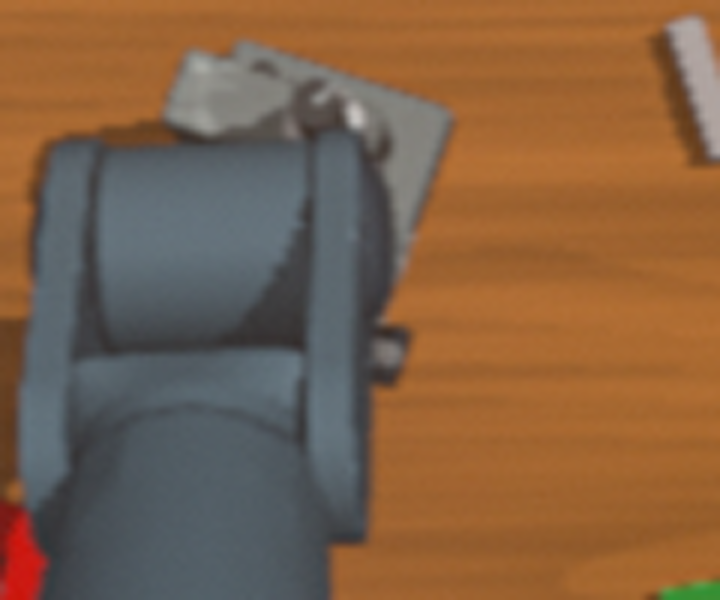

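Call:
servo_tool([
  [[-1,0,0.3],[0,0.001,0],1],
  [[-2,0,0.6],[0,0.001,0],1],
  [[-3,0,0.9],[0,0.001,0],1],
  [[-4,0,1.1],[0,0.001,0],1],
  [[-5,0,1.3],[0,0.001,0],1],
  [[-5.5,0,1.5],[0,0.001,0],1],
  [[-6,0,1.5],[0,0.001,0],1],
  [[-6.5,0,1.5],[0,0.001,0],1],
  [[-6.5,0,1.5],[0,0.001,0],1],
  [[-6.5,0,1.5],[0,0.001,0],1],
])

```text
t: 12.8
position: [0.5486, 0.1266, 0.2216]
eef_rot: [0.544, 3.094, 0.001]
contact_force: [0.1, -0.1, -1.8]
width: 0.019
```

```bash
python3 - <<'E'
from h import *
show()
u=np.array([.940,-.341,0]);s0=np.array([.6310,.0965,0])
st=robot.state();print('s',(st['position']-s0)@u*1000,'Fx',st['contact_force']@u)
E
```

```text
t 12.8 pos [0.5486 0.1266 0.2216] yawx 160.06 tilt [ 4.e-04  3.e-04 -1.e+00] q [ 0.025  0.285  1.882  0.     0.975 -1.198] F [ 0.09 -0.07 -1.76] T [ 0.029  0.151 -0.01 ] w 0.019
s -87.70667170018238 Fx 0.10387646968761885
```

Call:
servo_tool([
  [[0,0,0.2],[0,0,0],1],
  [[0,0,0.4],[0,0,0],1],
  [[0,0,0.6],[0,0,0],1],
  [[0,0,0.8],[0,0,0],1],
  [[-0.3,0,0.8],[0,0,0],1],
  [[-0.6,0,0.8],[0,0,0],1],
  [[-0.9,0,0.8],[0,0,0],1],
  [[-1.2,0,0.8],[0,0,0],1],
  [[-1.5,0,0.8],[0,0,0],1],
  [[-1.5,0,0.8],[0,0,0],1],
])

```text
t: 14.05
position: [0.5497, 0.1264, 0.2215]
eef_rot: [-0.544, -3.092, -0.001]
contact_force: [-7.4, 1.2, 8.5]
width: 0.0191
```

```bash
python3 - <<'E'
from h import *
show()
u=np.array([.940,-.341,0]);s0=np.array([.6310,.0965,0])
st=robot.state();print('s',(st['position']-s0)@u*1000,'Fx',st['contact_force']@u)
E
```

```text
t 14.05 pos [0.5497 0.1264 0.2215] yawx 160.06 tilt [-1.7e-03  9.0e-04 -1.0e+00] q [ 2.500e-02  2.880e-01  1.879e+00  1.000e-03  9.770e-01 -1.199e+00] F [-7.39  1.18  8.55] T [ 0.244  1.146 -0.075] w 0.0191
s -86.57085708315508 Fx -7.348272825827386
```

Call:
servo_tool([
  [[0,0,-0.2],[0,0,0],1],
  [[0,0,-0.3],[0,0,0],1],
  [[0,0,-0.3],[0,0,0],1],
  [[-0.2,0,-0.3],[0,0,0],1],
  [[-0.4,0,-0.3],[0,0,0],1],
  [[-0.4,0,-0.3],[0,0,0],1],
  [[-0.4,0,-0.3],[0,0,0],1],
  [[-0.4,0,-0.3],[0,0,0],1],
  [[-0.4,0,-0.3],[0,0,0],1],
  [[-0.4,0,-0.3],[0,0,0],1],
])

```text
t: 15.3
position: [0.5501, 0.1262, 0.2218]
eef_rot: [-0.544, -3.092, -0.001]
contact_force: [-0.8, -0.2, -2.4]
width: 0.0191
```

```bash
python3 - <<'E'
from h import *
show()
u=np.array([.940,-.341,0]);s0=np.array([.6310,.0965,0])
st=robot.state();print('s',(st['position']-s0)@u*1000,'Fx',st['contact_force']@u)
E
```

```text
t 15.3 pos [0.5501 0.1262 0.2218] yawx 160.06 tilt [-1.7e-03  8.0e-04 -1.0e+00] q [ 2.500e-02  2.880e-01  1.878e+00  1.000e-03  9.780e-01 -1.199e+00] F [-0.83 -0.23 -2.36] T [-0.019 -0.003  0.004] w 0.0191
s -86.1755768085044 Fx -0.6981483050798688
```

Call:
servo_tool([
  [[-0.3,0,0],[0,0,0],1],
  [[-0.6,0,0],[0,0,0],1],
  [[-0.9,0,0],[0,0,0],1],
  [[-1.1,0,0],[0,0,0],1],
  [[-1.3,0,0],[0,0,0],1],
  [[-1.3,0,0],[0,0,0],1],
  [[-1.3,0,0],[0,0,0],1],
  [[-1.3,0,0],[0,0,0],1],
  [[-1.3,0,0],[0,0,0],1],
  [[-1.3,0,0],[0,0,0],1],
])

```text
t: 16.55
position: [0.5514, 0.1258, 0.2218]
eef_rot: [-0.544, -3.092, -0.001]
contact_force: [-0.3, -0.3, -2.8]
width: 0.019
```

```bash
python3 - <<'E'
from h import *
show()
u=np.array([.940,-.341,0]);s0=np.array([.6310,.0965,0])
st=robot.state();print('s',(st['position']-s0)@u*1000,'Fx',st['contact_force']@u)
E
```

```text
t 16.55 pos [0.5514 0.1258 0.2218] yawx 160.06 tilt [-1.6e-03  8.0e-04 -1.0e+00] q [ 2.400e-02  2.900e-01  1.875e+00  1.000e-03  9.780e-01 -1.200e+00] F [-0.28 -0.3  -2.75] T [ 0.002 -0.041 -0.027] w 0.019
s -84.82121317620422 Fx -0.16041413435577714
```

Call:
servo_tool([
  [[-0.2,0,0],[0,0,0],1],
  [[-0.4,0,0],[0,0,0],1],
  [[-0.6,0,0],[0,0,0],1],
  [[-0.8,0,0],[0,0,0],1],
  [[-0.8,0,0],[0,0,0],1],
  [[-0.8,0,0],[0,0,0],1],
  [[-0.8,0,0],[0,0,0],1],
  [[-0.8,0,0],[0,0,0],1],
  [[-0.8,0,0],[0,0,0],1],
  [[-0.8,0,0],[0,0,0],1],
])

```text
t: 17.8
position: [0.5518, 0.1256, 0.2215]
eef_rot: [-0.543, -3.091, -0.001]
contact_force: [-4.4, 1.9, -0.3]
width: 0.0192
```

```bash
python3 - <<'E'
from h import *
show()
u=np.array([.940,-.341,0]);s0=np.array([.6310,.0965,0])
st=robot.state();print('s',(st['position']-s0)@u*1000,'Fx',st['contact_force']@u)
E
```

```text
t 17.8 pos [0.5518 0.1256 0.2215] yawx 160.06 tilt [-0.003  0.001 -1.   ] q [ 2.300e-02  2.910e-01  1.874e+00  1.000e-03  9.800e-01 -1.200e+00] F [-4.42  1.95 -0.33] T [0.203 0.805 0.045] w 0.0192
s -84.38576685811987 Fx -4.8161326443125585
```

Call:
servo_tool([
  [[-0.4,0,0.1],[0,0,0],1],
  [[-0.55,0,0.2],[0,0,0],1],
  [[-0.55,0,0.2],[0,0,0],1],
  [[-0.55,0,0.2],[0,0,0],1],
  [[-0.55,0,0.2],[0,0,0],1],
  [[-0.55,0,0.2],[0,0,0],1],
  [[-0.55,0,0.2],[0,0,0],1],
  [[-0.55,0,0.2],[0,0,0],1],
  [[-0.55,0,0.2],[0,0,0],1],
  [[-0.55,0,0.2],[0,0,0],1],
])

```text
t: 19.05
position: [0.5521, 0.1256, 0.2215]
eef_rot: [-0.543, -3.09, -0.001]
contact_force: [-7.0, 1.4, 2.6]
width: 0.0189
```

```bash
python3 - <<'E'
from h import *
show()
u=np.array([.940,-.341,0]);s0=np.array([.6310,.0965,0])
st=robot.state();print('s',(st['position']-s0)@u*1000,'Fx',st['contact_force']@u)
E
```

```text
t 19.05 pos [0.5521 0.1256 0.2215] yawx 160.06 tilt [-0.0045  0.0013 -1.    ] q [ 0.023  0.292  1.873  0.002  0.981 -1.201] F [-6.97  1.39  2.64] T [0.303 1.063 0.014] w 0.0189
s -84.10088394004833 Fx -7.024483312067421
```

Call:
servo_tool([
  [[-0.4,0,0.1],[0,0,0],0.7],
  [[-0.4,0,0.1],[0,0,0],0.5],
  [[-0.4,0,0],[0,0,0],0.5],
  [[-0.4,0,0],[0,0,0],0.5],
  [[-0.4,0,0],[0,0,0],0.5],
  [[0,0,-5],[0,0,0],0.4],
  [[0,0,-15],[0,0,0],0.3],
  [[0,0,-30],[0,0,0],0.3],
  [[0,0,-50],[0,0,0],0.3],
  [[0,0,-75],[0,0,0],0.3],
])

```text
t: 20.3
position: [0.5524, 0.1255, 0.2983]
eef_rot: [-0.543, -3.09, -0.001]
contact_force: [0.2, 0.1, 0.1]
width: 0.0602
```

```bash
python3 - <<'E'
from h import *
show()
p=cap('wrist','w9');a=p['frame']
cv2.imwrite('pics/w9a.png',cv2.resize(a[100:400,220:440],None,fx=2,fy=2,interpolation=cv2.INTER_CUBIC))
E
```

```text
t 20.3 pos [0.5524 0.1255 0.2983] yawx 160.07 tilt [-0.004   0.0013 -1.    ] q [ 0.023  0.174  1.849  0.002  1.123 -1.2  ] F [0.21 0.06 0.09] T [ 0.041  0.005 -0.013] w 0.0602
```

View pics/w9a.png

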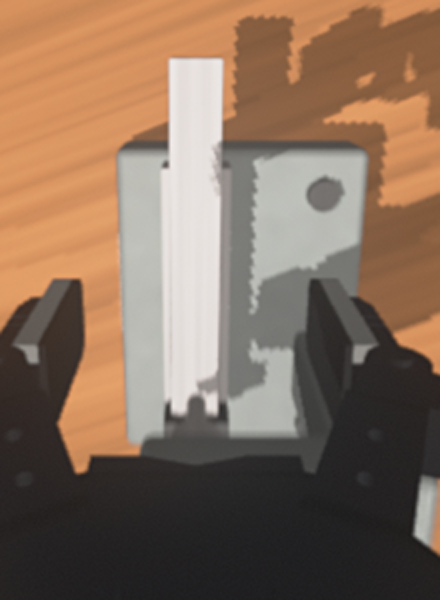

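```bash
python3 - <<'E'
from h import *
p=pickle.load(open('pics/w9.pkl','rb'))
u=np.array([.940,-.341,0]);v=np.array([.341,.940,0]);s0=np.array([.6310,.0965,0])
for c in [(169,58),(222,58),(219,410),(171,410)]:
    X=onz(p,220+c[0]/2-.25,100+c[1]/2-.25,.055); print((X-s0)@u*1000,(X-s0)@v*1000)
# knob positions from top0 already; plan high above
kn=np.array([.6192,.1008,0])
for z in (.42,): 
  for y in (239,-121): print(plan(kn+[0,0,z],y))
E
```

```text
-149.75976006654062 -10.06600389939173
-149.77368846819385 9.316950092358399
-1.4377606978267459 9.997582279384272
-1.422537521183722 -10.897192296230417
(array([ -70.2,   -0.8, -117.5]), array([ 4.0000e-04,  3.6000e-03, -1.3775e+00]))
(array([ -70.2,   -0.8, -117.5]), array([ 4.0000e-04,  3.6000e-03, -1.3775e+00]))
```

Call:
servo_tool([
  [[0,0,-50],[0,0.003,-0.1],0],
  [[0,0,-90],[0,0.003,-0.28],0],
  [[-10,0,-117],[0,0.003,-0.46],0],
  [[-30,0,-117],[0,0.003,-0.64],0],
  [[-50,0,-117],[0,0.003,-0.82],0],
  [[-70,-0.8,-117],[0,0.003,-1.0],0],
  [[-70,-0.8,-117],[0,0.0036,-1.18],0],
  [[-70,-0.8,-117],[0,0.0036,-1.3775],0],
  [[-70,-0.8,-117],[0,0.0036,-1.3775],0],
  [[-70,-0.8,-117],[0,0.0036,-1.3775],0],
])

```text
t: 21.6
position: [0.6189, 0.1009, 0.4199]
eef_rot: [-1.543, 2.736, 0.0]
contact_force: [0.3, 0.4, -0.5]
width: 0.0854
```

```bash
python3 - <<'E'
from h import *
show()
p=cap('wrist','w10');a=p['frame']
k=proj(p,[.6192,.1008,.2]);print(k,proj(p,[.6192,.1008,.16]))
x,y=k.astype(int)
cv2.imwrite('pics/w10.png',a);cv2.imwrite('pics/w10a.png',cv2.resize(a[max(y-60,0):y+60,x-70:x+70],None,fx=5,fy=5,interpolation=cv2.INTER_CUBIC)); print(x-70,y-60)
E
```

```text
t 21.6 pos [0.6189 0.1009 0.4199] yawx -121.14 tilt [ 4.e-04  4.e-04 -1.e+00] q [-0.019  0.18   1.605  0.     1.356 -2.617] F [ 0.33  0.45 -0.47] T [ 0.018  0.011 -0.005] w 0.0854
[315.85989359 223.88661281] [316.07712582 207.65646902]
245 163
```

View pics/w10.png

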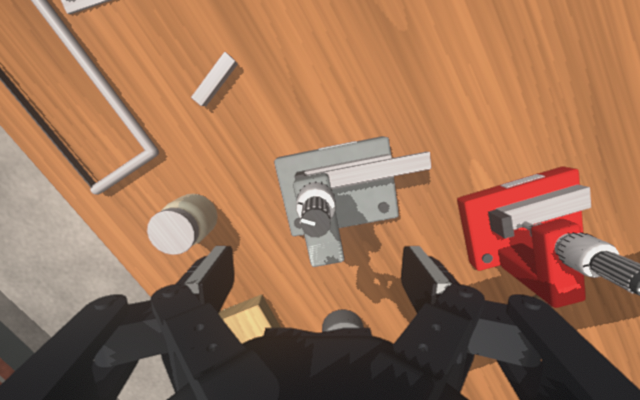

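View pics/w10a.png

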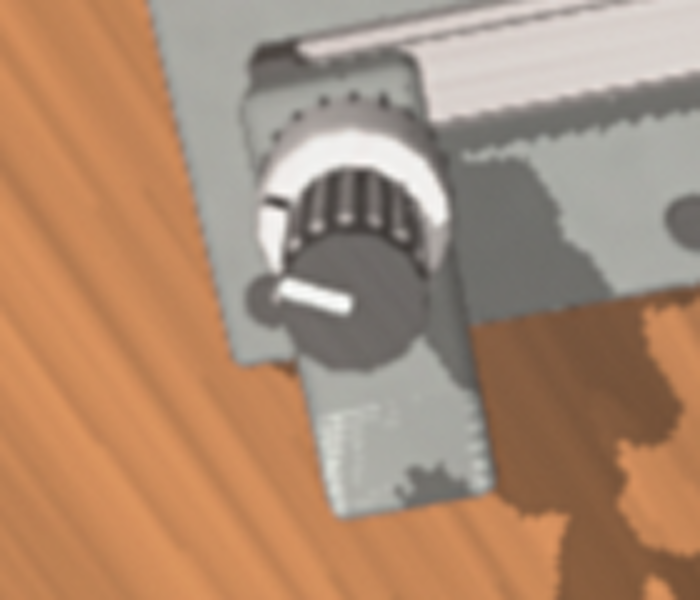

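```bash
python3 - <<'E'
from h import *
p=pickle.load(open('pics/w10.pkl','rb'))
b=lambda x,y:(245+(x+.5)/5-.5,163+(y+.5)/5-.5)
k=onz(p,*b(356,301),.2);t=onz(p,*b(278,288),.2);print(k,np.degrees(np.arctan2(*(t-k)[[1,0]])))
m=onz(p,*b(277,202),.16);c=np.array([.6192,.1008,.16]);print(np.linalg.norm(m-c),np.degrees(np.arctan2(*(m-c)[[1,0]])))
m=onz(p,*b(350,305),.2);print(np.degrees(np.arctan2(*(t-m)[[1,0]])))
# thimble top circle: draw check
for r,z in((.011,.2),(.0175,.16)):
    print([proj(p,c+[r*np.cos(a),r*np.sin(a),z-.16]).round(1).tolist() for a in np.arange(4)*np.pi/2])
print(plan([.6193,.1010,.339],238.86))
E
```

```text
[0.61881139 0.10007538 0.2       ] -41.12854631107382
0.014201644356237879 -47.93824307554496
-45.17933549852467
[[302.8, 231.3], [323.8, 236.2], [329.2, 216.3], [307.8, 211.3]]
[[298.6, 217.7], [326.6, 224.3], [333.9, 197.4], [305.2, 190.5]]
(array([-0.3, -0.3, 80.8]), array([-0.0001,  0.0005,  0.0005]))
```

Call:
servo_tool([
  [[0.3,-0.3,20],[0,0,0],0],
  [[0.3,-0.3,40],[0,0,0],0],
  [[0.3,-0.3,55],[0,0,0],0],
  [[0.3,-0.3,68],[0,0,0],0.1],
  [[0.3,-0.3,76],[0,0,0],0.2],
  [[0.3,-0.3,80],[0,0,0],0.3],
  [[0.3,-0.3,81],[0,0,0],0.45],
  [[0.3,-0.3,81],[0,0,0],0.5],
  [[0.3,-0.3,81],[0,0,0],0.5],
  [[0.3,-0.3,81],[0,0,0],0.5],
], grip_force=25)

```text
t: 22.9
position: [0.6191, 0.1005, 0.3392]
eef_rot: [-1.544, 2.735, -0.0]
contact_force: [0.1, 0.2, 0.2]
width: 0.043
```

```bash
python3 - <<'E'
from h import *
show()
p=cap('wrist','w11')
E
```

```text
t 22.9 pos [0.6191 0.1005 0.3392] yawx -121.11 tilt [ 8.e-04  3.e-04 -1.e+00] q [-0.02   0.256  1.669  0.     1.215 -2.618] F [0.1  0.21 0.19] T [-0.026  0.013 -0.039] w 0.043
```

View pics/w11.png

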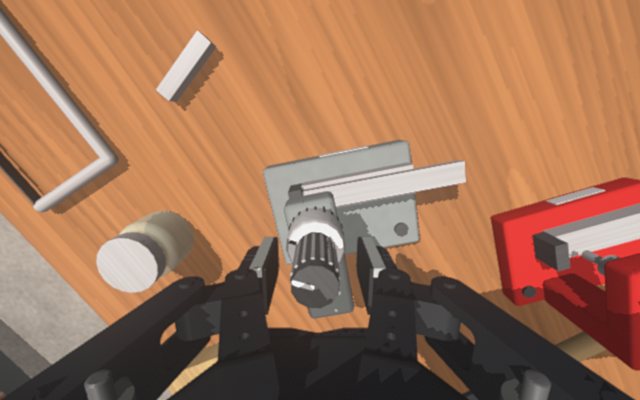

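Call:
servo_tool([
  [[0,0,0],[0,0,0],0.65],
  [[0,0,0],[0,0,0],0.75],
  [[0,0,0],[0,0,0],0.9],
  [[0,0,0],[0,0,0],1],
  [[0,0,0],[0,0,0],1],
  [[0,0,0],[0,0,0],1],
  [[0,0,0],[0,0,0],1],
  [[0,0,0],[0,0,0.05],1],
  [[0,0,0],[0,0,0.12],1],
  [[0,0,0],[0,0,0.2],1],
], grip_force=25)

```text
t: 24.2
position: [0.6194, 0.1003, 0.3394]
eef_rot: [-1.259, 2.876, -0.002]
contact_force: [3.6, -2.9, 0.2]
width: 0.0209
```

```bash
python3 - <<'E'
from h import *
show()
p=cap('wrist','w12');a=p['frame'];show()
cv2.imwrite('pics/w12a.png',cv2.resize(a[190:320,250:390],None,fx=4,fy=4,interpolation=cv2.INTER_CUBIC))
E
```

```text
t 24.2 pos [0.6194 0.1003 0.3394] yawx -132.72 tilt [ 2.3e-03 -1.0e-04 -1.0e+00] q [-0.02   0.257  1.668 -0.     1.214 -2.416] F [ 3.63 -2.9   0.24] T [-0.287 -0.624  0.057] w 0.0209
t 24.25 pos [0.6194 0.1003 0.3395] yawx -132.82 tilt [ 2.4e-03 -1.0e-04 -1.0e+00] q [-0.02   0.257  1.668 -0.     1.214 -2.414] F [ 4.03 -2.15 -0.25] T [-0.389 -0.713 -0.016] w 0.0211
```

View pics/w12a.png

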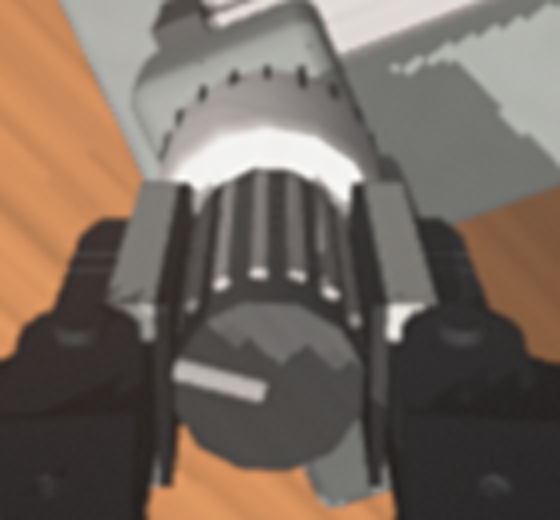

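Call:
servo_tool([
  [[0,0,0],[0,0,0.1],1],
  [[0,0,0],[0,0,0.2],1],
  [[0,0,0],[0,0,0.3],1],
  [[0,0,0],[0,0,0.4],1],
  [[0,0,0],[0,0,0.5],1],
  [[0,0,0],[0,0,0.6],1],
  [[0,0,0],[0,0,0.7],1],
  [[0,0,0],[0,0,0.8],1],
  [[0,0,0],[0,0,0.9],1],
  [[0,0,0],[0,0,1.0],1],
])

```text
t: 25.5
position: [0.6193, 0.1009, 0.3395]
eef_rot: [0.28, 3.127, 0.003]
contact_force: [2.2, 2.2, 0.6]
width: 0.0214
```

```bash
python3 - <<'E'
from h import *
show();print(robot.state()['joint_efforts'][5])
p=cap('wrist','w13');a=p['frame'];show();print(robot.state()['joint_efforts'][5])
cv2.imwrite('pics/w13a.png',cv2.resize(a[190:320,250:390],None,fx=4,fy=4,interpolation=cv2.INTER_CUBIC))
p=cap('scene','s13');a=p['frame'];print(robot.state()['joint_efforts'][5],robot.state()['ft_torque'][2])
cv2.imwrite('pics/s13a.png',cv2.resize(a[160:270,310:430],None,fx=5,fy=5,interpolation=cv2.INTER_CUBIC))
E
```

```text
t 25.5 pos [0.6193 0.1009 0.3395] yawx 169.78 tilt [ 0.002   0.0018 -1.    ] q [-0.019  0.256  1.668  0.002  1.215 -1.412] F [2.15 2.22 0.63] T [ 0.357 -0.411  0.115] w 0.0214
-0.5656009912490845
t 25.55 pos [0.6192 0.1009 0.3395] yawx 169.66 tilt [ 0.002   0.0017 -1.    ] q [-0.019  0.256  1.668  0.002  1.215 -1.41 ] F [1.73 1.3  0.01] T [ 0.344 -0.365  0.018] w 0.0213
0.2147901663556695
0.24382565170526505 -0.049602373222495215
```

View pics/w13a.png

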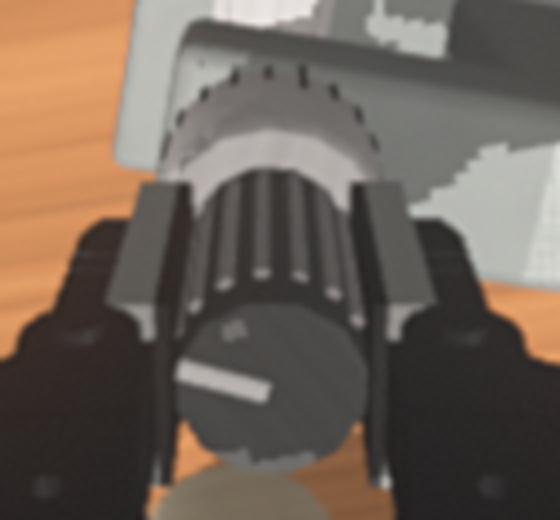

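View pics/s13a.png

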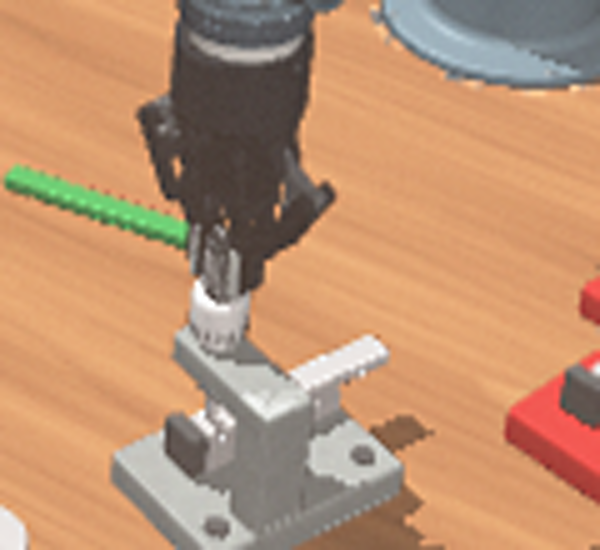

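```bash
cat >> h.py <<'E'
def ticks(f,z,r=.0176,span=50,n=401,show=False):
    p=pickle.load(open('pics/'+f+'.pkl','rb'));R=np.array(p['R'])
    up=-R[1];th0=np.arctan2(up[1],up[0])   # image-up direction in world = tool +x
    c=np.array([.619,.1005,z]);g=cv2.cvtColor(p['frame'],cv2.COLOR_BGR2GRAY).astype(np.float32)
    A=np.radians(np.linspace(-span,span,n))
    P=np.array([proj(p,c+[r*np.cos(th0+a),r*np.sin(th0+a),0]) for a in A]).astype(np.float32)
    return np.degrees(A),cv2.remap(g,P[:,:1],P[:,1:],cv2.INTER_CUBIC)[:,0],np.degrees(th0)
E
python3 - <<'E'
from h import *
for f in('w12','w13'):
    im=np.array([ticks(f,z)[1] for z in np.linspace(.155,.129,53)])
    cv2.imwrite('pics/tk_'+f+'.png',cv2.resize(np.clip(im,0,255).astype(np.uint8),(800,260)))
a=np.vstack([cv2.imread('pics/tk_w12.png'),cv2.imread('pics/tk_w13.png')]);cv2.imwrite('pics/tk.png',a)
E
```

```text
(no output)
```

View pics/tk.png

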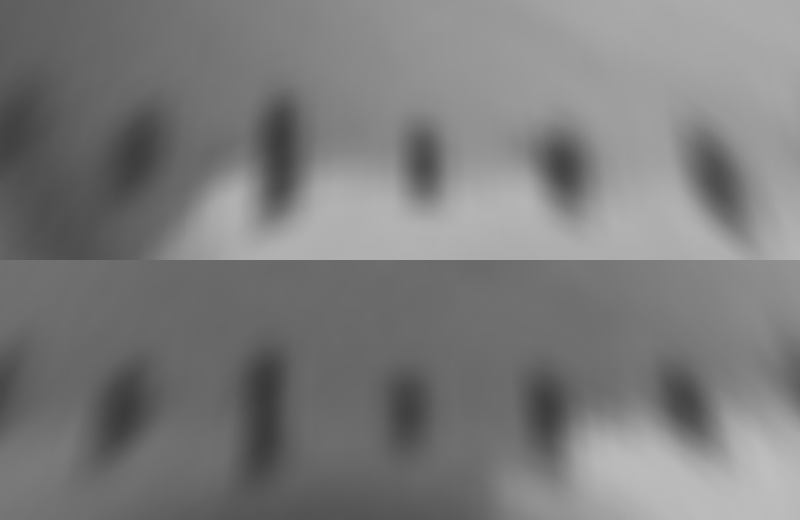

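Call:
servo_tool([
  [[0,0,0],[0,0,0.05],1],
  [[0,0,0],[0,0,0.1],1],
  [[0,0,0],[0,0,0.15],1],
  [[0,0,0],[0,0,0.2],1],
  [[0,0,0],[0,0,0.25],1],
  [[0,0,0],[0,0,0.27],1],
  [[0,0,0],[0,0,0.27],1],
  [[0,0,0],[0,0,0.27],1],
  [[0,0,0],[0,0,0.27],1],
  [[0,0,0],[0,0,0.27],1],
])

```text
t: 26.85
position: [0.6193, 0.1011, 0.3395]
eef_rot: [0.693, 3.062, 0.004]
contact_force: [3.5, 3.1, -1.0]
width: 0.0212
```

```bash
cat >> h.py <<'E'
def tk(f):
    from scipy.signal import find_peaks
    from scipy.ndimage import gaussian_filter1d as G
    A,_,th=ticks(f,.14); s=np.mean([ticks(f,z)[1] for z in np.linspace(.144,.137,8)],0)
    s=G(s,30)-G(s,5); i,_=find_peaks(s,height=3,distance=40)
    print(f,'ticks',A[i].round(1),'toolyaw',round(th,2)); return A[i]
def look(f):
    cap('wrist',f); show(); tk(f)
    a=pickle.load(open('pics/'+f+'.pkl','rb'))['frame'];cv2.imwrite('pics/'+f+'a.png',cv2.resize(a[190:320,250:390],None,fx=4,fy=4,interpolation=cv2.INTER_CUBIC))
E
python3 - <<'E'
from h import *
tk('w12');tk('w13');look('w14')
E
```

```text
w12 ticks [-32.5 -15.    3.   20.5  38.8] toolyaw -132.65
w13 ticks [-34.8 -17.    1.   18.2  36. ] toolyaw 169.79
t 26.9 pos [0.6193 0.1011 0.3395] yawx 154.49 tilt [ 0.0022  0.0023 -1.    ] q [-0.019  0.256  1.668  0.002  1.215 -1.145] F [ 3.8   2.85 -1.45] T [ 0.62  -0.638  0.077] w 0.0212
w14 ticks [-35.2 -17.5   0.2  18.2  35.2] toolyaw 154.48
```

Call:
servo_tool([
  [[-0.1,0.2,0],[0,0,0.05],1],
  [[-0.1,0.2,0],[0,0,0.1],1],
  [[-0.1,0.2,0],[0,0,0.15],1],
  [[-0.1,0.2,0],[0,0,0.2],1],
  [[-0.1,0.2,0],[0,0,0.25],1],
  [[-0.1,0.2,0],[0,0,0.3],1],
  [[-0.1,0.2,0],[0,0,0.31],1],
  [[-0.1,0.2,0],[0,0,0.31],1],
  [[-0.1,0.2,0],[0,0,0.31],1],
  [[-0.1,0.2,0],[0,0,0.31],1],
])

```text
t: 28.15
position: [0.6195, 0.1013, 0.3395]
eef_rot: [1.157, 2.919, 0.005]
contact_force: [4.2, 3.6, -1.0]
width: 0.0211
```

```bash
python3 - <<'E'
from h import *
look('w15')
E
```

```text
t 28.2 pos [0.6195 0.1013 0.3395] yawx 136.76 tilt [ 0.0025  0.0026 -1.    ] q [-0.019  0.257  1.668  0.003  1.214 -0.836] F [ 3.63  3.27 -0.88] T [ 0.6   -0.768  0.066] w 0.0213
w15 ticks [-36.2 -18.5  -0.2  17.5  35.2] toolyaw 136.74
```

Call:
servo_tool([
  [[0,0.3,0],[0.002,0,0.03],1],
  [[0,0.5,0],[0.0035,0,0.07],1],
  [[0,0.5,0],[0.0035,0,0.12],1],
  [[0,0.5,0],[0.0035,0,0.17],1],
  [[0,0.5,0],[0.0035,0,0.22],1],
  [[0,0.5,0],[0.0035,0,0.27],1],
  [[0,0.5,0],[0.0035,0,0.31],1],
  [[0,0.5,0],[0.0035,0,0.31],1],
  [[0,0.5,0],[0.0035,0,0.31],1],
  [[0,0.5,0],[0.0035,0,0.31],1],
])

```text
t: 29.45
position: [0.62, 0.1018, 0.3395]
eef_rot: [1.594, 2.707, 0.002]
contact_force: [6.5, 3.1, -2.6]
width: 0.0214
```

```bash
python3 - <<'E'
from h import *
look('w16')
E
```

```text
t 29.5 pos [0.62   0.1018 0.3395] yawx 119.01 tilt [ 9.e-04  1.e-03 -1.e+00] q [-1.800e-02  2.590e-01  1.666e+00  1.000e-03  1.216e+00 -5.240e-01] F [ 4.92  3.49 -2.71] T [ 0.612 -1.033 -0.01 ] w 0.0214
w16 ticks [-37.  -19.2  -1.2  16.8  34. ] toolyaw 119.03
```

Call:
servo_tool([
  [[0,0.3,0],[0.001,0,0.03],1],
  [[0,0.6,0],[0.0013,0,0.07],1],
  [[0,0.6,0],[0.0013,0,0.12],1],
  [[0,0.6,0],[0.0013,0,0.17],1],
  [[0,0.6,0],[0.0013,0,0.22],1],
  [[0,0.6,0],[0.0013,0,0.27],1],
  [[0,0.6,0],[0.0013,0,0.31],1],
  [[0,0.6,0],[0.0013,0,0.31],1],
  [[0,0.6,0],[0.0013,0,0.31],1],
  [[0,0.6,0],[0.0013,0,0.31],1],
])

```text
t: 30.75
position: [0.6206, 0.102, 0.3395]
eef_rot: [-1.993, -2.428, -0.0]
contact_force: [4.2, 3.0, -1.8]
width: 0.0213
```

```bash
python3 - <<'E'
from h import *
look('w17')
p=cap('scene','s17');a=p['frame'];show()
cv2.imwrite('pics/s17a.png',cv2.resize(a[200:270,320:400],None,fx=8,fy=8,interpolation=cv2.INTER_CUBIC))
E
```

```text
t 30.8 pos [0.6206 0.102  0.3395] yawx 101.26 tilt [-1.e-04  4.e-04 -1.e+00] q [-0.017  0.26   1.664  0.     1.218 -0.214] F [ 4.21  2.3  -1.22] T [ 0.385 -0.859  0.015] w 0.0215
w17 ticks [-37.5 -19.8  -1.8  16.   33.5] toolyaw 101.3
t 30.85 pos [0.6206 0.102  0.3395] yawx 101.26 tilt [-0.e+00  4.e-04 -1.e+00] q [-0.017  0.26   1.664  0.     1.218 -0.214] F [ 4.63  2.15 -1.69] T [ 0.429 -0.894 -0.032] w 0.0211
```

View pics/w17a.png

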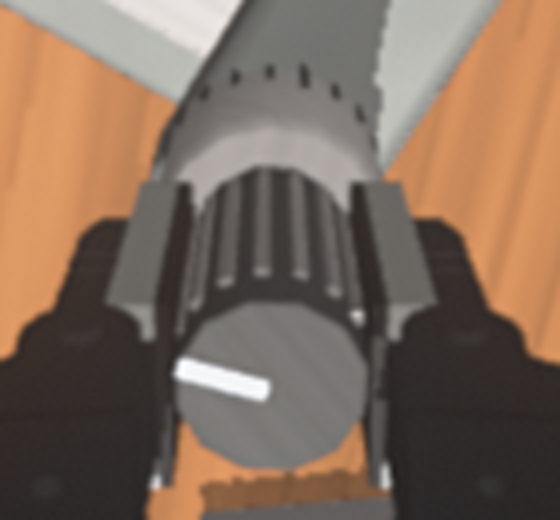

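View pics/s17a.png

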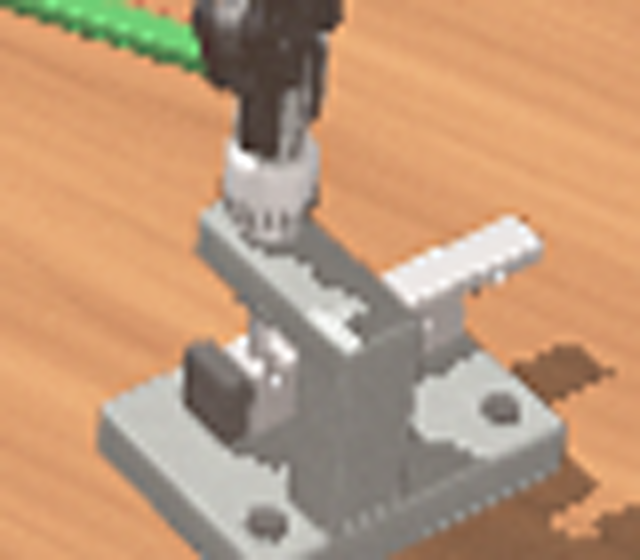

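Call:
servo_tool([
  [[0,0.3,0],[0,0,0.03],1],
  [[0,0.3,0],[0,0,0.07],1],
  [[0,0.3,0],[0,0,0.12],1],
  [[0,0.3,0],[0,0,0.17],1],
  [[0,0.3,0],[0,0,0.22],1],
  [[0,0.3,0],[0,0,0.27],1],
  [[0,0.3,0],[0,0,0.31],1],
  [[0,0.3,0],[0,0,0.31],1],
  [[0,0.3,0],[0,0,0.31],1],
  [[0,0.3,0],[0,0,0.31],1],
])

```text
t: 32.1
position: [0.6209, 0.102, 0.3395]
eef_rot: [-2.344, -2.092, -0.0]
contact_force: [4.5, 1.4, -0.9]
width: 0.021
```

```bash
python3 - <<'E'
from h import *
look('w18')
E
```

```text
t 32.15 pos [0.6209 0.102  0.3395] yawx 83.5 tilt [ 1.e-04  3.e-04 -1.e+00] q [-0.017  0.261  1.663  0.     1.218  0.096] F [ 4.8   1.1  -1.68] T [ 0.285 -0.881  0.027] w 0.0215
w18 ticks [-38.  -19.8  -1.8  16.   33.5] toolyaw 83.54
```

Call:
servo_tool([
  [[0,0.2,0],[0,0,0.03],1],
  [[0,0.2,0],[0,0,0.07],1],
  [[0,0.2,0],[0,0,0.12],1],
  [[0,0.2,0],[0,0,0.17],1],
  [[0,0.2,0],[0,0,0.22],1],
  [[0,0.2,0],[0,0,0.27],1],
  [[0,0.2,0],[0,0,0.31],1],
  [[0,0.2,0],[0,0,0.31],1],
  [[0,0.2,0],[0,0,0.31],1],
  [[0,0.2,0],[0,0,0.31],1],
])

```text
t: 33.4
position: [0.6212, 0.1019, 0.3395]
eef_rot: [2.639, 1.704, 0.001]
contact_force: [5.6, 1.1, -1.5]
width: 0.0214
```

```bash
python3 - <<'E'
from h import *
look('w19')
E
```

```text
t 33.45 pos [0.6212 0.1019 0.3395] yawx 65.69 tilt [ 4.e-04  0.e+00 -1.e+00] q [-0.017  0.261  1.663  0.     1.217  0.407] F [ 5.    1.52 -1.82] T [ 0.217 -0.9    0.004] w 0.0215
w19 ticks [-43.5 -26.   -8.   10.2  27.5  44.8] toolyaw 65.72
```

View pics/w19a.png

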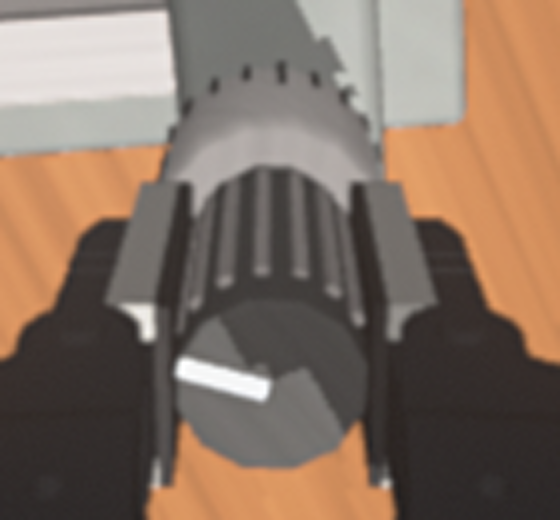

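Call:
servo_tool([
  [[0,0,0],[0,0,0.05],1],
  [[0,0,0],[0,0,0.1],1],
  [[0,0,0],[0,0,0.15],1],
  [[0,0,0],[0,0,0.2],1],
  [[0,0,0],[0,0,0.25],1],
  [[0,0,0],[0,0,0.3],1],
  [[0,0,0],[0,0,0.35],1],
  [[0,0,0],[0,0,0.39],1],
  [[0,0,0],[0,0,0.39],1],
  [[0,0,0],[0,0,0.39],1],
])

```text
t: 34.7
position: [0.6213, 0.1017, 0.3395]
eef_rot: [2.919, 1.158, 0.001]
contact_force: [6.1, 1.1, -2.5]
width: 0.0216
```

```bash
python3 - <<'E'
from h import *
look('w20')
E
```

```text
t 34.75 pos [0.6213 0.1017 0.3395] yawx 43.29 tilt [ 1.2e-03 -5.0e-04 -1.0e+00] q [-0.017  0.261  1.662 -0.     1.217  0.798] F [ 5.65  1.59 -2.13] T [ 0.109 -1.023 -0.035] w 0.0209
w20 ticks [-38.8 -21.   -3.2  15.   32.2] toolyaw 43.31
```

View pics/w20a.png

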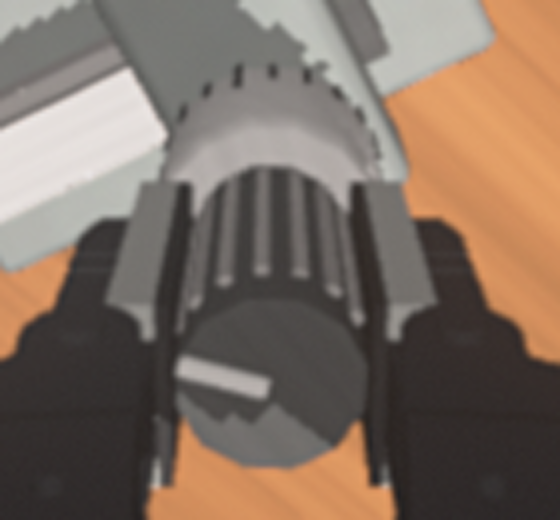

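Call:
servo_tool([
  [[0,0,0],[0,0,0],0.7],
  [[0,0,0],[0,0,0],0.5],
  [[0,0,0],[0,0,0],0.3],
  [[0,0,0],[0,0,0],0.2],
  [[0,0,0],[0,0,0],0.1],
  [[0,0,-10],[0,0,0],0],
  [[0,0,-30],[0,0,0],0],
  [[0,0,-55],[0,0,0],0],
  [[0,0,-80],[0,0,0],0],
  [[0,0,-80],[0,0,0],0],
])

```text
t: 36.0
position: [0.6218, 0.1018, 0.4238]
eef_rot: [2.917, 1.157, 0.012]
contact_force: [0.1, -0.9, 0.9]
width: 0.0852
```

```bash
python3 - <<'E'
from h import *
p=cap('wrist','w21');a=p['frame'];show()
x,y=proj(p,[.6192,.1008,.18]).astype(int);print(x-70,y-60)
cv2.imwrite('pics/w21a.png',cv2.resize(a[y-60:y+60,x-70:x+70],None,fx=5,fy=5,interpolation=cv2.INTER_CUBIC))
E
```

```text
t 36.05 pos [0.6214 0.1018 0.4215] yawx 43.29 tilt [ 4.8e-03 -6.0e-04 -1.0e+00] q [-0.017  0.184  1.598 -0.     1.355  0.798] F [ 0.77  0.63 -0.87] T [-0.024  0.026  0.035] w 0.0855
244 155
```

View pics/w21a.png

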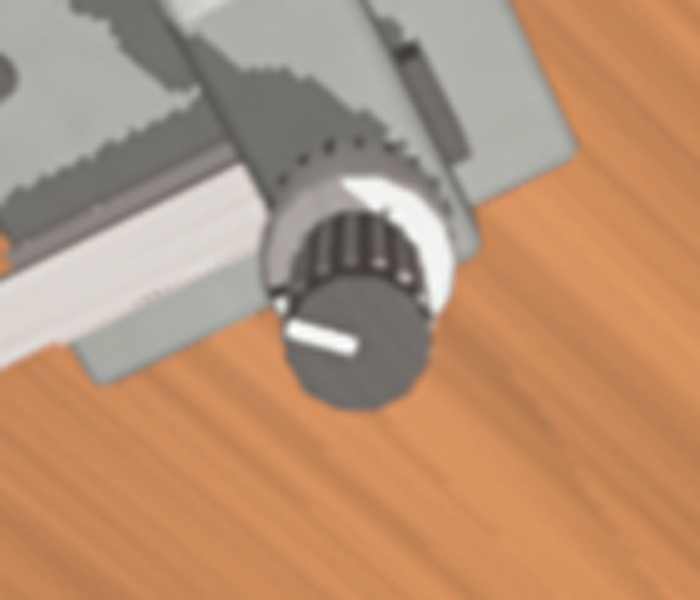

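View pics/w21.png

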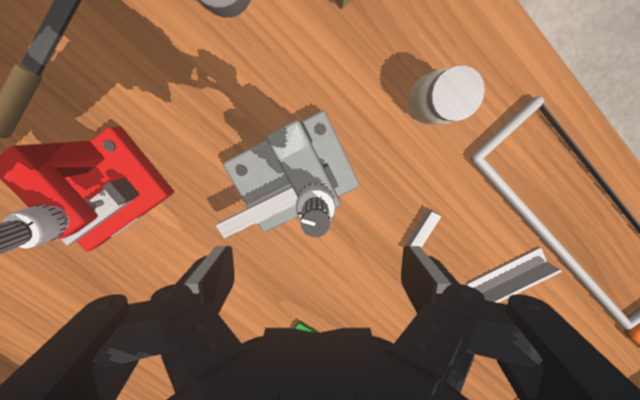

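```bash
python3 - <<'E'
from h import *
p=pickle.load(open('pics/w21.pkl','rb'))
b=lambda x,y:(244+(x+.5)/5-.5,155+(y+.5)/5-.5)
k=onz(p,*b(358,341),.2);an=lambda d:np.degrees(np.arctan2(d[1],d[0]))
B=an(onz(p,*b(287,327),.2)-onz(p,*b(355,348),.2));c=np.array([k[0],k[1],.16])
D=an(onz(p,*b(275,291),.16)-c);print('bright',B,'dark',D,'slip',D-B,k)
a=p['frame'];cv2.imwrite('pics/w21b.png',cv2.resize(a[150:260,200:370],None,fx=4,fy=4,interpolation=cv2.INTER_CUBIC))
q=cap('scene','s21')['frame'];cv2.imwrite('pics/s21a.png',cv2.resize(q[200:270,320:400],None,fx=8,fy=8,interpolation=cv2.INTER_CUBIC))
show()
E
```

```text
bright 115.0840642952481 dark 152.26286603852992 slip 37.178801743281824 [0.62030649 0.10092794 0.2       ]
t 36.1 pos [0.6211 0.1018 0.4199] yawx 43.29 tilt [ 1.9e-03 -5.0e-04 -1.0e+00] q [-0.017  0.185  1.599 -0.     1.355  0.798] F [-0.03 -0.17  0.33] T [-0.013  0.051 -0.   ] w 0.0852
```

View pics/w21b.png

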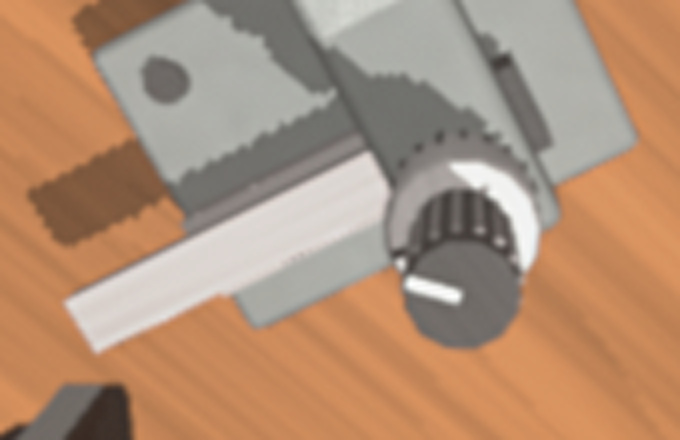

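View pics/s21a.png

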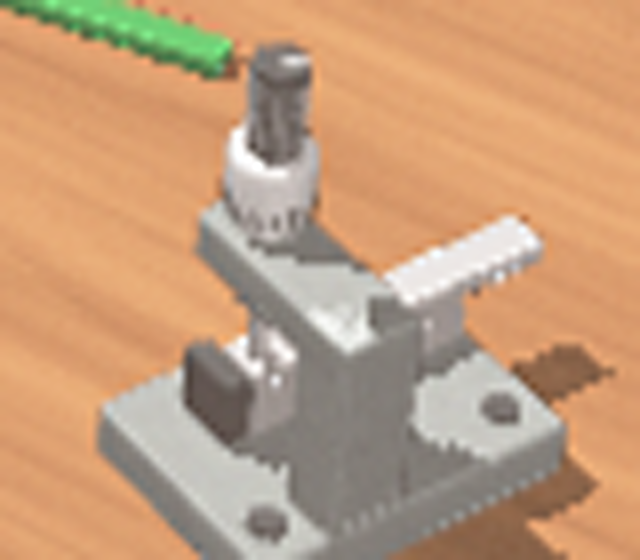

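```bash
python3 - <<'E'
from h import *
p=pickle.load(open('pics/w21.pkl','rb'))
u=np.array([.940,-.341,0]);v=np.array([.341,.940,0]);s0=np.array([.6310,.0965,0])
for c in [(65,302),(98,352)]:
    X=onz(p,200+c[0]/4,150+c[1]/4,.055); print((X-s0)@u*1000,(X-s0)@v*1000)
# bed outer corners for same-picture reference
for c in [(232,292),(186,218)]:
    X=onz(p,200+c[0]/4,150+c[1]/4,.045); print((X-s0)@u*1000,(X-s0)@v*1000)
X=p; print(robot.state()['contact_force'])
robot.sign_off()
E
```

```text
-148.8962976986682 8.367108302109473
-148.5543020938345 -10.963524499860512
-103.40390320944066 -14.876272615291525
-104.01393532383454 13.62013306641618
[-0.02678107 -0.17129454  0.33289979]
the job is handed in; nothing more can be done
```

The bar is clamped in the grey gauge, the ratchet has slipped about a tenth of a turn, and the job is handed in. It took about 36 s of the 72 s.

- **Bar:** I laid it flat on the bed and pushed it against the stop with about 7 N, then let go. After release its outer end was 149.8 mm from the stop and its sides were within 1 mm of centre. After clamping, a rougher view put the end at about 148.7 mm. The bed's own end read about 1.2 mm off in a similar way, though not quite the same (about 103.7 mm, nominal 107 mm), so I took this as calibration error.
- **Knob:** I gripped only the knob, at 25 N, and turned it about 196° clockwise. The knob's line never moved relative to the gripper, so the fingers did not slip. The thimble's graduation marks put the ratchet slip at about 34°, and the two index lines seen after letting go put it at about 37°. The limit was 60°.
- **Final state:** The gripper is open, well above the knob, with about 0.3 N on it. I did not touch the other things on the bench.
- **Disagreements:** While turning, there was a steady side force of about 5–6 N on the knob, which small re-centring moves did not remove. The torque reading was too noisy to show the slip, so I relied on the pictures. I did not measure the spindle's clamping force.

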